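Release the tube rack from the rocking shaker and complete the kit tray

TASK

Free the small blue tube rack that is clamped on the tilted platform of the rocking shaker: slide the keeper off the end of the hold-down bar (a stop inside its rail may check it early on one side; feel which way it goes far enough), then swing the bar right back on its hinge so that it stands open out of the way. Lift the rack off and set it down, not dropped, level and square on its empty drawn outline on the kit tray, leaving the tip box and the foil-covered dish on the tray where they are.

Things in the scene. Friction and masses are not known exactly. Their poses are not given: they have to be found in the camera images.
- rocker: Rocking shaker (fixed): white base, aluminium platform sloping 30 deg. Origin: under the base, on the bench; axes level: x = u, along the hinge; y to the high side; z up. Platform directions used below: u; v = up the slope = 0.866 y + 0.5 z; n = out of the platform = -0.5 y + 0.866 z. Platform surface is 100 mm above the origin; it spans u +-110, v -152 to +100 mm.
- bar_hinge (a point): Middle of the hold-down bar's hinge axis, fixed on the shaker, 57 mm out (n) from the platform and 82 mm up-slope (v) of the platform point above the shaker's origin. Axes as rocker. Two steel posts beside it, at u +-17 mm, reach 66 mm out of the platform.
- keeper_knob (a point): Grip centre of the keeper's black knob, a block 14 (u) x 24 (v) x 40 mm (n) standing out along n; 16 mm below its top, 24 mm above its steel carriage (32 mm along u). Axes: u, v, n. It slides along u on a rail at the platform's low end; its 24 mm wide lip lies over the bar's 20 mm wide end and keeps it down. At joint 0: 207 mm down-slope and 35 mm out (n) of bar_hinge.
- keeper (a joint): Keeper slide, m: 0 = over the bar's end, + = towards +u. Starts within 3 mm of 0. Friction 1.5 N. The bar is free with the keeper 24 mm or more from 0, either side. A hidden rigid stop lets it reach 28+s mm towards +u and 28-s mm towards -u, s unknown in -24..24: one way always goes far enough, the other may stop after 4 mm; nothing outside shows which.
- bar_handle (a point): Middle of the black round grip (12 mm diameter, 56 mm free length along u, between thin struts) of the D-handle on the hold-down bar; it stands 40 mm above the bar's top. Bar shut: 130 mm down-slope (-v) and 43 mm out (n) of bar_hinge. Axes turn with the bar: x = u, y from the bar's tip to the hinge, z out of its top (n when shut).
- bar (a joint): Hold-down bar angle, rad: 0 = shut across the rack, 2.4 = end stop; vertical at 2.09. Steel strip 192 mm long, 20 wide, 6 thick, 120 g, turning about u at bar_hinge: its free end rises along n, then over to the high side (handle turns from -v to n to +v). Stiff hinge (0.15 N m friction): it stays where it is left.
- rack_center (a point): Centre of the small blue tube rack (loose, 0.2 to 0.4 kg), 150 long (x) x 46 wide (y) x 50 mm high (z); white tube caps stand 5 mm above its top. At first it lies on the slope, x along u, y along v, between lips 8 mm high. Take it across the 46 mm with the tool leaning as the slope does; fingers have 70 mm free down-slope, 48 mm up-slope once the bar is open.
- rack_spot (a point): Centre of the empty drawn rectangle (156 x 52 mm) on the paper in the kit tray, on the surface, 6 mm above the bench; x = its long side, z up. Tray: fixed, steel, 290 x 220 mm, rim 12 mm high; this point is 54 mm (+y) from its middle. The rack belongs here upright, either way round; its centre is then 25 mm above this point.
- tipbox_center (a point): Centre of the pipette-tip box (90 x 70 x 56 mm, grey with clear lid), standing loose in its own rectangle of the tray, about 83 mm to -x and 106 mm to -y of rack_spot. Leave it alone.
- dish_center (a point): Centre of the foil-covered round dish (78 mm across, 50 mm high), standing loose in its own circle of the tray, about 83 mm to +x and 106 mm to -y of rack_spot. Leave it alone.

How it is judged:
By the outcome, as a careful person would: the job done as asked, in the order asked, and still so for the second after the job is handed in, with the robot touching nothing.
It also fails if it takes over 62 s, if anything falls off the work surface, if the arm or the gripper's body presses on something with over 40 N, if the wrist force passes 120 N, or if a joint passes its speed limit or range.

ROBOT

A 6-joint arm with a two-finger parallel gripper is mounted at the origin on the work surface. World frame = base frame: x ahead of the robot, y to its left, z up, the work surface at z = 0. Lengths are in m, angles in degrees, forces in N, time in s.
With the tool pointing down it reaches from about 0.4 to 0.825 m from the base axis. Payload 7 kg.
Tool frame: the origin (TCP) lies at the very end of the fingers, on their centre line; the grasp point (between the pads) lies 19 mm behind it; x points along the fingers, z is the direction in which the jaws open and shut, and the axes are right-handed (so a half turn about x gives the same grasp; the last joint's range is limited). The gripper opens to 88 mm and grips with 3 to 60 N. Pads are 19 mm wide; open, the fingers measure 130 mm over their backs; the gripper's body (78 mm by 193 mm) begins 47 mm behind the grasp point.
Start: joints at [-56.087, 20.546, 0.682, 0, -70.136, -16.507], TCP at [0.202, -0.644, 0.227] pointing down, gripper open.
Joint ranges: [-176.03, 176.03], [-82.01, 121.73], [-58.28, 71.71], [-173.87, 95.51], [-174.79, -0.11], [-173.66, 173.66]. Speed limits (degrees/s): [136.94, 136.94, 172.46, 180, 180, 180].

INTERFACE

Orientations are given as [roll, pitch, yaw] about the fixed x, y, z axes, in that order (R = Rz(yaw) Ry(pitch) Rx(roll)).
In Python, from plant import * gives the robot as it stands.
- The arm moves only by the tool arm_command, never from a script. Its argument "commands" is one flat list of numbers, 5 for each row, row after row: the shift along the tool's x, y, z in mm, then the turn about the tool's x in degrees, then the opening in per cent of the stroke, from 0 (shut) to 100 (fully open). A call has 1 to 5 rows; each row shifts and turns the pose as measured when the row begins, along the tool's axes as they then stand; what a row does not reach is not made up. A row lasts 1/8 s, in which the tool goes at most 62.5 mm and 10.7 degrees, less where a joint would pass 70% of its speed; a pose out of reach is approached as far as the arm can. A call is refused whole if a number of a shift passes 62.5 or a number of a turn 10.7, either way. A call with a gripper value outside its range is refused whole. The fingers move at their own pace and stop on an object; the grip force is fixed at half the most. Time passes only in rows, so rows that do not move let the fingers close. It gives the time, the measured TCP pose, the force and the opening at its end, in the units of the state.
- get_obs(): the state, without advancing time (a new reading comes with each control period).
- snapshot(name): name is "side" or "top" or "wrist"; returns a dict with "frame" (400x640x3 uint8, blue, green, red), "fov_y" (degrees; the focal length in pixels is half the picture's height over the tangent of half this angle, whatever the lens; pixels are square), "cx", "cy" (the principal point, pixels), "world_to_cam" (4x4, takes a point from world to camera coordinates). Camera axes: x right, y up, looking along -z (the intrinsics and any distortion apply to the point x, -y, -z); pixel columns grow to the right and rows downward; lengths in m; the calibration is good to about 2 mm. A picture is of the moment at which its call begins. There is no depth.
- close_job(): hands the job in, once; it reports no verdict.
The state is a dict: "clock": time; "joint_pos": joint angles; "qvel": joint speeds; "tau": joint torques, N m; "tool_pos": TCP position; "orientation": TCP orientation; "force": force on the tool from outside, world axes, zero at the start; "moment": the same for the moment, N m; "opening": finger opening in m.
Only numpy, scipy, OpenCV 4.12 (cv2) and the standard library are available. Lean on these libraries where they do the work, as an engineer would, in place of code of your own. Each camera call takes 0.05 s, during which the arm holds its last target. There are 200 camera calls.

## Working session

There is one attempt and no reset: what is moved stays moved. The work goes in short steps, Python scripts to look and compute and a tool call to move; the robot and the scene stay as the last step left them, time stands still between calls to the robot, and variables do not carry over. Pictures are saved under pics/ and viewed, about 8 in all and at most 12, crops included, and the job is handed in when it is done.

Besides the shell and the picture viewer there is one more tool, called after "Call:" as name(argument=value, ...) on one line, values as JSON. arm_command: Moves the arm, as the interface text tells. Its arguments: {"type":"object","properties":{"commands":{"type":"array"}},"required":["commands"]}

```bash
ls; mkdir -p pics
cat > h.py <<'E'
from plant import *
import numpy as np, cv2
def snap(n,f=None):
    s=snapshot(n)
    if f: cv2.imwrite('pics/'+f+'.png',s['frame'])
    return s
def ray(s,u,v):
    f=s['frame'].shape[0]/2/np.tan(np.radians(s['fov_y'])/2)
    d=np.array([(u-s['cx'])/f,-(v-s['cy'])/f,-1.])
    W=np.array(s['world_to_cam']);R=W[:3,:3]
    return -R.T@W[:3,3],R.T@d
def onz(s,u,v,z):
    c,d=ray(s,u,v);return c+d*(z-c[2])/d[2]
def proj(s,p):
    W=np.array(s['world_to_cam']);q=W[:3,:3]@p+W[:3,3]
    f=s['frame'].shape[0]/2/np.tan(np.radians(s['fov_y'])/2)
    return np.array([s['cx']+f*q[0]/-q[2],s['cy']-f*q[1]/-q[2]])
def tri(a,b):
    A=np.zeros((3,3));B=np.zeros(3)
    for c,d in(a,b):
        d=d/np.linalg.norm(d);P=np.eye(3)-np.outer(d,d);A+=P;B+=P@c
    return np.linalg.solve(A,B)
E
python3 - <<'E'
from h import *
ss=[snap(n,n+'0') for n in('side','top')]
for s in ss: print({k:v for k,v in s.items() if k!='frame'})
print(get_obs())
E
```

```text
pics
{'fov_y': 53.12357224737536, 'cx': 318.5701075652649, 'cy': 196.94727809545913, 'world_to_cam': array([[-0.98573214, -0.16734591, -0.01809666,  0.49116386],
       [ 0.06879642, -0.49867569,  0.86405417, -0.20234123],
       [-0.1536203 ,  0.85048098,  0.50307346, -0.84205225],
       [ 0.        ,  0.        ,  0.        ,  1.        ]])}
{'fov_y': 50.403251233294355, 'cx': 324.9601053019569, 'cy': 203.8246313039457, 'world_to_cam': array([[-0.02439349, -0.99950115,  0.02005997, -0.06803177],
       [ 0.98645677, -0.02080983,  0.162696  , -0.51350627],
       [-0.16219739,  0.02375702,  0.98647231, -0.89378587],
       [ 0.        ,  0.        ,  0.        ,  1.        ]])}
{'clock': 0.1, 'joint_pos': array([-5.60863094e+01,  2.05890019e+01,  6.38132486e-01, -1.91114319e-02,
       -7.01373103e+01, -1.65084079e+01]), 'qvel': array([-0.00675799, -0.03712999,  0.17782779,  0.06172657,  0.03032026,
       -0.07563469]), 'tau': array([-3.26127563e-03, -5.84162664e+01,  2.93748540e+01,  7.01573879e+00,
        1.00469420e-02, -8.46623448e-05]), 'tool_pos': array([ 0.20176834, -0.64365792,  0.22568644]), 'orientation': array([  4.99349826,  89.91000795, 112.39227368]), 'force': array([ 0.58198752,  0.30199213, -0.67774689]), 'moment': array([-0.00552129,  0.0287636 ,  0.02174846]), 'opening': 0.08720736223521412}
```

View pics/side0.png

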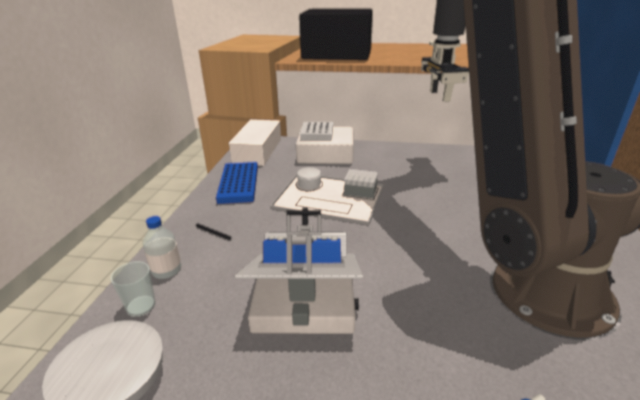

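View pics/top0.png

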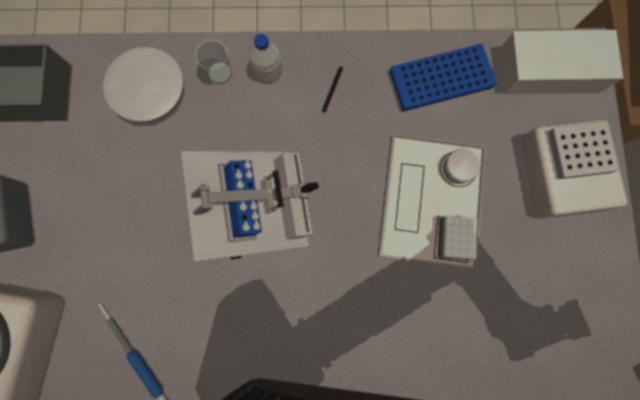

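Run:
```python
import cv2,numpy as np
a=cv2.imread('pics/top0.png')[140:270,170:330];b=cv2.imread('pics/side0.png')[195:345,230:390]
t=cv2.imread('pics/top0.png')[125:275,370:500]
a=cv2.resize(a,None,fx=5,fy=5,interpolation=cv2.INTER_CUBIC);cv2.imwrite('pics/ct.png',a)
b=cv2.resize(b,None,fx=4,fy=4,interpolation=cv2.INTER_CUBIC);cv2.imwrite('pics/cs.png',cv2.convertScaleAbs(b,alpha=1.3))
```

```text
(no output)
```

View pics/ct.png

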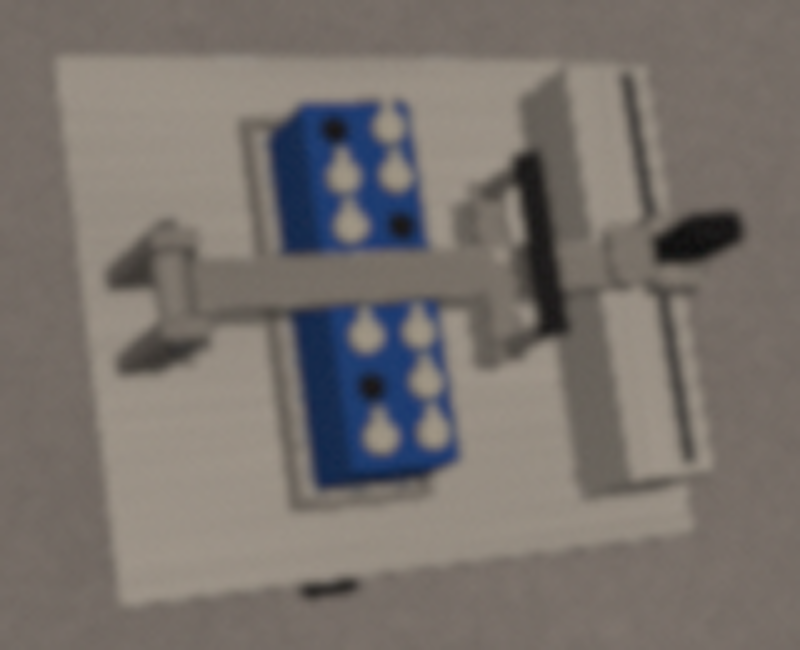

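View pics/cs.png

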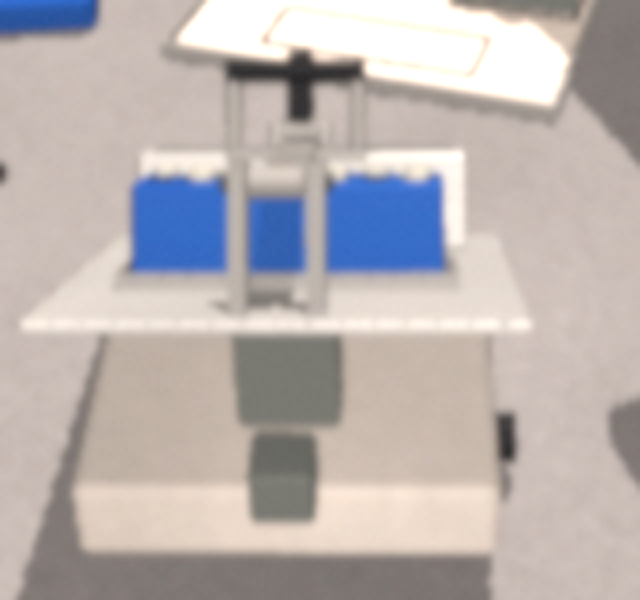

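```bash
cat >> h.py <<'E'
V=np.array([0,np.cos(np.pi/6),.5]);N=np.array([0,-.5,np.cos(np.pi/6)]);U=np.array([1.,0,0])
def pm(u,v,n): return u*U+v*V+n*N+np.array([0,0,.1])
E
python3 - <<'E'
from h import *
t,s=snapshot('top'),snapshot('side')
T=lambda x,y:(x/5+170,y/5+140); S=lambda x,y:(x/4+230,y/4+195)
pts={'hiF':(T(57,58),S(22,324),pm(.11,.1,0)),'hiN':(T(120,605),S(530,326),pm(-.11,.1,0)),
'hF':(T(527,155),S(227,70),pm(.028,-.048,.1)),'hN':(T(553,333),S(362,70),pm(-.028,-.048,.1))}
W=[];M=[]
for k,(a,b,m) in pts.items():
    p=tri(ray(t,*a),ray(s,*b)); W.append(p);M.append(m);print(k,p.round(4),'z model',m[2].round(4))
for a,m in ((T(650,65),pm(.11,-.152,0)),(T(692,530),pm(-.11,-.152,0))):
    W.append(onz(t,*a,m[2]));M.append(m)
W=np.array(W);M=np.array(M)
w=W[:,:2]-W[:,:2].mean(0);m=M[:,:2]-M[:,:2].mean(0)
th=np.arctan2((m[:,0]*w[:,1]-m[:,1]*w[:,0]).sum(),(m*w).sum())
R=np.array([[np.cos(th),-np.sin(th),0],[np.sin(th),np.cos(th),0],[0,0,1]])
o=W.mean(0)-R@M.mean(0)
print('yaw',np.degrees(th),'o',o.round(4));print((W-(M@R.T+o)).round(4))
o[2]=0
for n,c,sn in(('top',t,1),('side',s,1)):
  for q in(pm(0,-.125,.108),pm(0,.082,.057)): print(n,proj(c,R@q+o))
# outline: dark thin line on tray
# tray quad in top: rack outline
g=cv2.cvtColor(t['frame'],cv2.COLOR_BGR2GRAY)[125:275,370:500]
cv2.imwrite('pics/tray.png',cv2.resize(g,None,fx=4,fy=4,interpolation=cv2.INTER_CUBIC))
E
```

```text
hiF [0.6055 0.2047 0.147 ] z model 0.15
hiN [0.39   0.1744 0.1473] z model 0.15
hF [0.559  0.0177 0.1624] z model 0.1626
hN [0.4892 0.0082 0.1625] z model 0.1626
yaw 7.06925973302344 o [ 0.5109  0.1015 -0.001 ]
[[-0.0039  0.0037 -0.002 ]
 [-0.0011  0.0004 -0.0017]
 [ 0.009   0.0036  0.0008]
 [-0.0052  0.001   0.0009]
 [-0.0022 -0.0103  0.001 ]
 [ 0.0033  0.0014  0.001 ]]
top [315.55177137 187.49555158]
top [205.70398329 196.61899584]
side [307.75759501 207.04207697]
side [298.73805567 239.54497971]
```

View pics/tray.png

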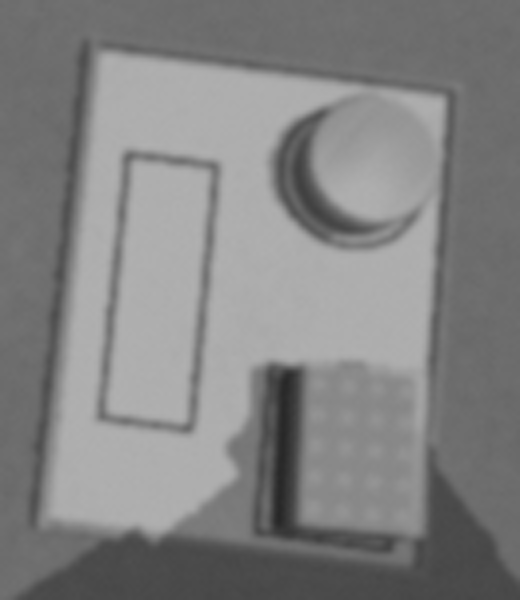

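```bash
cat >> h.py <<'E'
from scipy.spatial.transform import Rotation as Ro
YAW=np.radians(7.9)
def Rr(): return Ro.from_euler('z',YAW).as_matrix()
import json,os
O=np.array(json.load(open('o.json'))) if os.path.exists('o.json') else np.zeros(3)
def w(u,v,n): return Rr()@pm(u,v,n)+O
def st():
    o=get_obs();R=Ro.from_euler('xyz',o['orientation'],degrees=True).as_matrix();return o,R
def to(p,zdir=None):
    o,R=st();d=R.T@(np.array(p)-o['tool_pos'])*1000
    print('pos',o['tool_pos'].round(4),'xax',R[:,0].round(3),'zax',R[:,2].round(3),'F',o['force'].round(1),'op',o['opening'].round(4),'t',o['clock'])
    print('shift',d.round(1))
    if zdir is not None:
        z=R.T@np.array(zdir,float);a=np.degrees(np.arctan2(-z[1],z[2]));print('turn',round(a,1),'or',round((a+180)%360-180-180*np.sign(0) if 0 else a-180*np.sign(a),1))
E
python3 - <<'E'
import h
from h import *
t,s=snapshot('top'),snapshot('side')
T=lambda x,y:(x/5+170,y/5+140); S=lambda x,y:(x/4+230,y/4+195)
pts={'hiF':(T(57,58),S(22,324),pm(.11,.1,0)),'hiN':(T(120,605),S(530,326),pm(-.11,.1,0)),
'hF':(T(527,155),S(227,70),pm(.035,-.048,.1)),'hN':(T(553,333),S(362,70),pm(-.035,-.048,.1))}
W=np.array([tri(ray(t,*a),ray(s,*b)) for a,b,m in pts.values()]);M=np.array([m for _,_,m in pts.values()])
o=W.mean(0)-Rr()@M.mean(0);print('o',o.round(4));print((W-M@Rr().T-o).round(4))
o[2]=0;json.dump(list(o),open('o.json','w'));h.O=o
print('knob top proj',proj(t,w(0,-.125,.108)),proj(s,w(0,-.125,.108)))
C=[onz(t,x/4+370,y/4+125,.006) for x,y in((125,153),(219,163),(190,432),(100,418))]
C=np.array(C);c=C.mean(0);e=(C[0]+C[1]-C[2]-C[3])/2;f=(C[0]+C[3]-C[1]-C[2])/2
print('spot',c.round(4),np.linalg.norm(e),np.linalg.norm(f),np.degrees(np.arctan2(e[1],e[0])),np.degrees(np.arctan2(-f[0],f[1])))
k=w(0,-.125,.092);print('knob',k,'hinge',w(0,.082,.057),'handle',w(0,-.048,.1))
to([k[0],k[1],.22],Rr()[:,0])
E
```

```text
o [ 0.5106  0.1037 -0.0015]
[[-0.0021  0.0001 -0.0015]
 [ 0.0003 -0.     -0.0012]
 [ 0.0011 -0.0001  0.0013]
 [ 0.0007 -0.      0.0014]]
knob top proj [314.28065624 186.53043784] [306.66958065 207.55260049]
spot [ 0.5287 -0.2763  0.006 ] 0.15783183027053657 0.053497155030278215 -8.945924056767979 -8.706496609290625
knob [ 0.53180279 -0.04908939  0.11717434] hinge [0.50475821 0.14581044 0.19036345] handle [0.52318723 0.01299966 0.16260254]Traceback (most recent call last):
  File "<stdin>", line 15, in <module>
  File "h.py", line 35, in to
    print('pos',o['tool_pos'].round(4),'xax',R[:,0].round(3),'zax',R[:,2].round(3),'F',o['force'].round(1),'op',o['opening'].round(4),'t',o['clock'])
                                                                                                                ^^^^^^^^^^^^^^^^^^
AttributeError: 'float' object has no attribute 'round'
```

Call:
arm_command(commands=[0,0,0,-10.1,60,0,0,0,-10.1,60,0,0,0,-10.1,60,0,0,0,-10.1,60,0,0,0,-10.1,60])

```text
clock: 0.92
tool_pos: [0.2018, -0.6436, 0.2257]
orientation: [-49.8, 89.9, 109.6]
force: [-0.5, 0.6, 0.8]
opening: 0.0531
```

Call:
arm_command(commands=[0,0,0,-10.1,60,0,0,0,-10.1,60,0,0,0,-10.1,60])

```text
clock: 1.3
tool_pos: [0.2017, -0.6434, 0.2253]
orientation: [-80.8, 89.9, 110.0]
force: [-0.1, 0.5, 0.2]
opening: 0.0529
```

```bash
sed -i "s/o\['opening'\].round(4)/round(o['opening'],4)/" h.py
python3 - <<'E'
from h import *
k=w(0,-.125,.092)
to([k[0],k[1],.22],Rr()[:,0])
E
```

```text
pos [ 0.2017 -0.6434  0.2253] xax [-0.001  0.002 -1.   ] zax [-0.982 -0.187  0.   ] F [-0.1  0.5  0.2] op 0.0529 t 1.3
shift [   6.3 -522.1 -435.4]
turn -177.1 or 2.9
```

Call:
arm_command(commands=[0,-47,-39,0,60,0,-47,-39,0,60,0,-47,-39,0,60,0,-47,-39,0,60,0,-47,-39,0,60])

```text
clock: 1.92
tool_pos: [0.3503, -0.372, 0.2239]
orientation: [-71.1, 89.8, 119.5]
force: [1.5, -0.1, -0.5]
opening: 0.0529
```

Call:
arm_command(commands=[0,-47,-39,0,60,0,-47,-39,0,60,0,-47,-39,0,60,0,-47,-39,0,60,0,0,0,0,60])

```text
clock: 2.55
tool_pos: [0.4726, -0.1495, 0.2262]
orientation: [-154.4, 89.8, 36.5]
force: [-1.2, -0.6, -0.4]
opening: 0.0528
```

Run:
```python
from h import *
k=w(0,-.125,.092)
to([k[0],k[1],.22],Rr()[:,0])
```

```text
pos [ 0.4726 -0.1495  0.2262] xax [ 0.003  0.002 -1.   ] zax [-0.982 -0.189 -0.004] F [-1.2 -0.6 -0.4] op 0.0528 t 2.55
shift [  6.6 -87.4 -77.2]
turn -177.0 or 3.0
```

Call:
arm_command(commands=[2,-40,-35,3,60,0,-40,-35,0,60,0,-4,-4,0,60,0,0,0,0,60])

```text
clock: 3.05
tool_pos: [0.5326, -0.0534, 0.2248]
orientation: [-154.6, 89.8, 33.2]
force: [-0.2, 0.4, -0.5]
opening: 0.0524
```

Run:
```python
from h import *
k=w(0,-.126,.094)
to([k[0],k[1],.11],Rr()[:,0])
snap('wrist','w1')
```

```text
pos [ 0.5326 -0.0534  0.2248] xax [ 0.003  0.002 -1.   ] zax [-0.991 -0.136 -0.003] F [-0.2  0.4 -0.5] op 0.0524 t 3.05
shift [114.8  -2.3   0.6]
turn 179.9 or -0.1
```

View pics/w1.png

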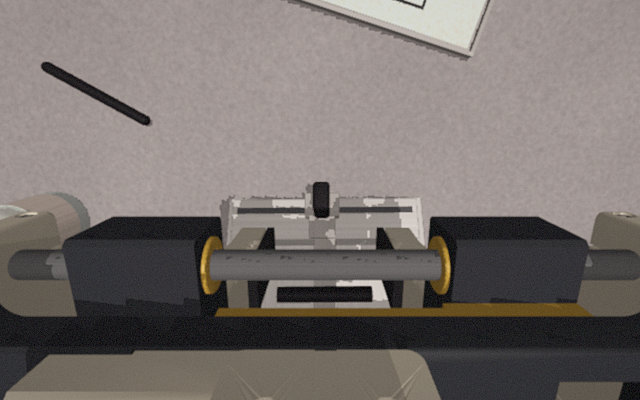

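Call:
arm_command(commands=[60,-1,0,0,60,50,-1,0,0,60,5,0,0,0,60,0,0,0,0,10,0,0,0,0,10])

```text
clock: 3.72
tool_pos: [0.5336, -0.0562, 0.1128]
orientation: [-174.5, 89.3, 13.0]
force: [-0.4, -0.4, -0.8]
opening: 0.0381
```

Call:
arm_command(commands=[0,0,0,0,10,0,0,0,0,10,0,0,0,0,10])

```text
clock: 4.1
tool_pos: [0.5354, -0.056, 0.1159]
orientation: [-175.0, 89.0, 12.6]
force: [2.4, -1.5, -4.4]
opening: 0.0136
```

Call:
arm_command(commands=[0,0,5,0,10,0,0,5,0,10,0,0,5,0,10])

```text
clock: 4.47
tool_pos: [0.5203, -0.0582, 0.1159]
orientation: [-177.5, 89.0, 10.1]
force: [2.4, -1.1, -1.7]
opening: 0.0141
```

Call:
arm_command(commands=[0,0,5,0,10,0,0,5,0,10,0,0,5,0,10])

```text
clock: 4.85
tool_pos: [0.5044, -0.0605, 0.1159]
orientation: [-178.7, 89.0, 8.9]
force: [2.0, -2.3, -0.2]
opening: 0.014
```

Run:
```python
from h import *
k=w(0,-.126,.094)
to([k[0],k[1],.11],Rr()[:,0])
```

```text
pos [ 0.5044 -0.0605  0.1159] xax [ 0.018  0.003 -1.   ] zax [-0.991 -0.132 -0.018] F [ 2.  -2.3 -0.2] op 0.014 t 4.85
shift [  6.4  -5.9 -28.5]
turn 179.7 or -0.3
```

Call:
arm_command(commands=[0,0,4,0,10,0,0,3,0,10,0,0,0,0,40,0,0,0,0,60,-40,0,0,0,60])

```text
clock: 5.48
tool_pos: [0.4933, -0.0616, 0.1535]
orientation: [-173.9, 89.4, 13.6]
force: [0.8, 0.2, 0.5]
opening: 0.038
```

Call:
arm_command(commands=[-50,0,0,0,40,0,0,0,10.5,35,0,0,0,10.5,35,0,0,0,10.5,35,0,0,0,10.5,35])

```text
clock: 6.1
tool_pos: [0.4939, -0.0606, 0.208]
orientation: [-126.5, 89.1, 18.0]
force: [0.9, -0.4, -0.2]
opening: 0.0309
```

Call:
arm_command(commands=[0,0,0,10.5,35,0,0,0,10.5,35,0,0,0,10.5,35,0,0,0,10.5,35,0,0,0,0,35])

```text
clock: 6.72
tool_pos: [0.4931, -0.0598, 0.2071]
orientation: [-75.3, 89.2, 26.3]
force: [0.3, -0.6, -0.1]
opening: 0.0303
```

Run:
```python
from h import *
k=w(0,-.048,.1)
to([k[0],k[1],.19],Rr()[:,1])
```

```text
pos [ 0.4931 -0.0598  0.2071] xax [ 0.012  0.006 -1.   ] zax [-0.201  0.98   0.003] F [ 0.3 -0.6 -0.1] op 0.0303 t 6.725
shift [ 17.9 -43.8  65.2]
turn 3.7 or -176.3
```

Call:
arm_command(commands=[0,-24,35,3.7,35,0,-22,35,0,35,12,0,0,0,35,0,0,0,0,35])

```text
clock: 7.22
tool_pos: [0.5269, 0.0191, 0.1952]
orientation: [-69.4, 89.3, 29.3]
force: [0.0, -0.7, -0.0]
opening: 0.0308
```

Run:
```python
from h import *
k=w(0,-.048,.1)
to([k[0],k[1],.144],Rr()[:,1])
print(k)
```

```text
pos [0.5269 0.0191 0.1952] xax [ 0.011  0.006 -1.   ] zax [-0.151  0.989  0.004] F [ 0.  -0.7 -0. ] op 0.0308 t 7.225
shift [51.1  5.2 -5.6]
turn 0.8 or -179.2
[0.52318723 0.01299966 0.16260254]
```

Call:
arm_command(commands=[30,4,-6,0.8,35,20,1,0,0,35,2,0,0,0,10,0,0,0,0,5,0,0,0,0,5])

```text
clock: 7.85
tool_pos: [0.5232, 0.0129, 0.1443]
orientation: [-59.3, 89.0, 38.9]
force: [-6.0, 14.1, 0.2]
opening: 0.0111
```

```bash
cat >> h.py <<'E'
def arc(th):
    o,R=st();H=w(0,.082,.057);e=Rr()[:,1];a=np.radians(191.7-th)
    c=o['tool_pos']-R[:,0]*.019;r=np.array([(c-H)@e,c[2]-H[2]])
    print('now r',np.linalg.norm(r)*1000,'th',191.7-np.degrees(np.arctan2(r[1],r[0]))%360, 'u',(c-H)@Rr()[:,0]*1000)
    p=H+.1371*(np.cos(a)*e+np.sin(a)*np.array([0,0,1]));to(p+R[:,0]*.019,e)
E
python3 - <<'E'
from h import *
arc(0);arc(15);arc(30)
E
```

```text
now r 137.02261553353495 th 0.31836635488423326 u -0.2670129942251819
pos [0.5232 0.0129 0.1443] xax [ 0.013  0.011 -1.   ] zax [-0.142  0.99   0.009] F [-6.  14.1  0.2] op 0.0111 t 7.85
shift [ 0.8 -0.3  0.1]
turn 0.3 or -179.7
now r 137.02261553353495 th 0.31836635488423326 u -0.2670129942251819
pos [0.5232 0.0129 0.1443] xax [ 0.013  0.011 -1.   ] zax [-0.142  0.99   0.009] F [-6.  14.1  0.2] op 0.0111 t 7.85
shift [-34.9  -0.8  -2.2]
turn 0.3 or -179.7
now r 137.02261553353495 th 0.31836635488423326 u -0.2670129942251819
pos [0.5232 0.0129 0.1443] xax [ 0.013  0.011 -1.   ] zax [-0.142  0.99   0.009] F [-6.  14.1  0.2] op 0.0111 t 7.85
shift [-70.   -1.3   4.8]
turn 0.3 or -179.7
```

Call:
arm_command(commands=[-18,0,-3,0,5,-18,0,0,0,5,-18,0,2,0,5,-17,0,4,0,5])

```text
clock: 8.35
tool_pos: [0.5224, 0.0178, 0.2185]
orientation: [-52.6, 88.7, 45.7]
force: [1.8, 8.7, -6.8]
opening: 0.0109
```

Run:
```python
from h import *
arc(45);arc(60)
```

```text
now r 137.81803557845598 th 31.712537125844136 u -0.44411101285805543
pos [0.5224 0.0178 0.2185] xax [ 0.016  0.016 -1.   ] zax [-0.144  0.989  0.014] F [ 1.8  8.7 -6.8] op 0.0109 t 8.35
shift [-27.9  -1.   15.3]
turn 0.4 or -179.6
now r 137.81803557845598 th 31.712537125844136 u -0.44411101285805543
pos [0.5224 0.0178 0.2185] xax [ 0.016  0.016 -1.   ] zax [-0.144  0.989  0.014] F [ 1.8  8.7 -6.8] op 0.0109 t 8.35
shift [-54.7  -1.7  39. ]
turn 0.4 or -179.6
```

Call:
arm_command(commands=[-15,0,8,0,5,-13,0,8,0,5,-13,0,11,0,5,-12,0,12,0,5])

```text
clock: 8.85
tool_pos: [0.517, 0.0546, 0.2779]
orientation: [-65.6, 88.6, 32.7]
force: [4.6, -0.9, -4.7]
opening: 0.0111
```

Run:
```python
from h import *
arc(75);arc(85)
```

```text
now r 140.90848353859872 th 60.82395785733107 u -0.8369016469918049
pos [0.517  0.0546 0.2779] xax [ 0.021  0.013 -1.   ] zax [-0.145  0.989  0.01 ] F [ 4.6 -0.9 -4.7] op 0.0111 t 8.85
shift [-15.6  -1.4  30.8]
turn 0.4 or -179.6
now r 140.90848353859872 th 60.82395785733107 u -0.8369016469918049
pos [0.517  0.0546 0.2779] xax [ 0.021  0.013 -1.   ] zax [-0.145  0.989  0.01 ] F [ 4.6 -0.9 -4.7] op 0.0111 t 8.85
shift [-24.2  -1.8  53.1]
turn 0.4 or -179.6
```

Call:
arm_command(commands=[-7,0,14,0,5,-7,0,14,0,5,-5,0,13,0,5,-4,0,13,0,5])

```text
clock: 9.35
tool_pos: [0.5097, 0.106, 0.3095]
orientation: [-86.7, 88.3, 11.7]
force: [3.4, -2.9, -0.6]
opening: 0.011
```

Run:
```python
from h import *
arc(85)
```

```text
now r 143.85198111368922 th 85.49242431816937 u -1.1212966525503236
pos [0.5097 0.106  0.3095] xax [ 0.028  0.006 -1.   ] zax [-0.145  0.989  0.002] F [ 3.4 -2.9 -0.6] op 0.011 t 9.35
shift [ 6.8 -0.9  0.7]
turn 0.4 or -179.6
```

Call:
arm_command(commands=[0,0,0,0,22,-2,0,0,0,22,-50,0,0,0,22,-35,0,0,0,0,0,0,-62,0,0])

```text
clock: 9.98
tool_pos: [0.515, 0.0477, 0.3978]
orientation: [-80.4, 88.5, 18.4]
force: [1.5, 0.4, -1.1]
opening: 0.005
```

Call:
arm_command(commands=[0,0,-62,0,0,0,0,-10,0,0,50,0,0,0,0,15,0,0,0,0])

```text
clock: 10.48
tool_pos: [0.5281, -0.027, 0.3323]
orientation: [-76.7, 88.3, 21.8]
force: [-0.1, -0.3, 0.3]
opening: 0.0007
```

Run:
```python
from h import *
H=w(0,.082,.057);e=Rr()[:,1]
to([*(H+.015*e)[:2],.32],e)
o,R=st();print((o['tool_pos']-H)@e)
s=snap('side');f=s['frame'][120:300,200:400];cv2.imwrite('pics/s2.png',cv2.resize(f,None,fx=3,fy=3,interpolation=cv2.INTER_CUBIC))
```

```text
pos [ 0.5281 -0.027   0.3323] xax [ 0.027  0.011 -1.   ] zax [-0.149  0.989  0.007] F [-0.1 -0.3  0.3] op 0.0007 t 10.475
shift [ 13.6  -2.4 189.3]
turn 0.6 or -179.4
-0.17440275976326264
```

View pics/s2.png

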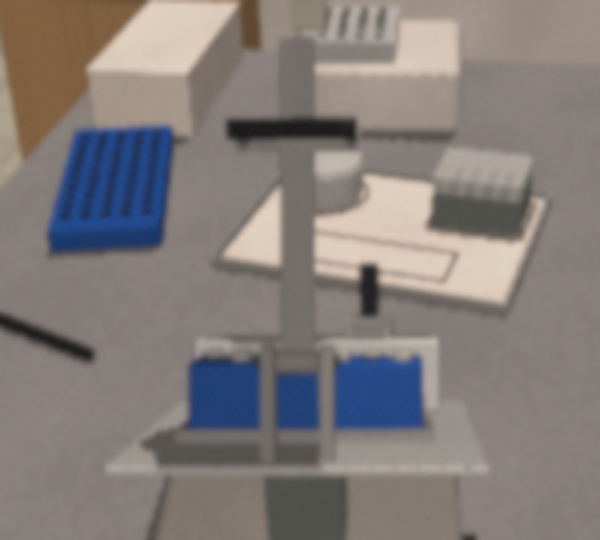

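Call:
arm_command(commands=[10,-1,35,0,0,2,0,25,0,0,0,0,25,0,0,0,0,25,0,0,0,0,25,0,0])

```text
clock: 11.15
tool_pos: [0.5131, 0.1104, 0.3311]
orientation: [-87.3, 87.7, 11.4]
force: [-0.9, -1.5, 0.8]
opening: 0.0002
```

Call:
arm_command(commands=[0,0,20,0,0,0,0,15,0,0,0,0,10,0,0])

```text
clock: 11.52
tool_pos: [0.5066, 0.1591, 0.3353]
orientation: [-86.9, 87.5, 11.9]
force: [0.3, -1.0, -0.0]
opening: 0.0005
```

Run:
```python
from h import *
H=w(0,.082,.057);e=Rr()[:,1]
to([*(H+.015*e)[:2],.32],e)
o,R=st();print((o['tool_pos']-H)@e)
```

```text
pos [0.5066 0.1591 0.3353] xax [ 0.043  0.009 -0.999] zax [-0.154  0.988  0.002] F [ 0.3 -1.  -0. ] op 0.0005 t 11.525
shift [15.2  4.3  2.1]
turn 1.0 or -179.0
0.01287781079160273
```

Call:
arm_command(commands=[0,3,7,0,0,0,0,-50,0,0,-50,0,0,-10.5,0,-50,0,0,-10.5,0,-20,0,0,-10.5,0])

```text
clock: 12.15
tool_pos: [0.5038, 0.1143, 0.4571]
orientation: [-120.7, 87.6, 10.6]
force: [-0.2, -0.2, 0.1]
opening: 0.0007
```

Call:
arm_command(commands=[0,0,0,-10.5,0,0,0,0,-10.5,0,0,0,0,-10.5,0,0,0,0,-10.5,0,0,0,0,-10.5,0])

```text
clock: 12.78
tool_pos: [0.5037, 0.1138, 0.4607]
orientation: [-171.4, 87.3, 13.7]
force: [-0.2, -0.4, 0.2]
opening: 0.0005
```

Call:
arm_command(commands=[0,0,0,-10.5,100,0,0,0,-10.5,100,0,0,0,-10.5,100,0,0,0,-10.5,100,0,0,0,-10.5,100])

```text
clock: 13.4
tool_pos: [0.503, 0.1132, 0.4616]
orientation: [136.0, 87.3, 14.8]
force: [-0.6, -0.9, 0.3]
opening: 0.045
```

Call:
arm_command(commands=[0,0,0,-10.5,100,0,0,0,-10.5,100,0,0,0,-10.5,100,0,0,0,-10.5,100,0,0,0,0,100])

```text
clock: 14.02
tool_pos: [0.5024, 0.1126, 0.4624]
orientation: [94.1, 87.2, 15.8]
force: [-0.0, 0.7, -0.7]
opening: 0.0872
```

Run:
```python
from h import *
to([-.1,.7,.42],-Rr()[:,1]);print(get_obs()['joint_pos'].round(1))
s=snap('side');f=s['frame'][60:300,200:400];cv2.imwrite('pics/s3.png',cv2.resize(f,None,fx=2,fy=2,interpolation=cv2.INTER_CUBIC))
```

```text
pos [0.5024 0.1126 0.4624] xax [ 0.046  0.013 -0.999] zax [ 0.202 -0.979 -0.003] F [-0.   0.7 -0.7] op 0.0872 t 14.025
shift [  22.2 -473.1 -696.7]
turn 3.7 or -176.3
[ 35.2  -0.4   4.2   0.9 -91.9  66.5]
```

Call:
arm_command(commands=[0,-15,-58,3,100,0,-15,-58,0,100,0,-25,-56,0,100,0,-35,-50,0,100,0,-35,-50,0,100])

```text
clock: 14.7
tool_pos: [0.3372, 0.3676, 0.4579]
orientation: [98.4, 87.2, 14.8]
force: [0.6, 1.1, 0.2]
opening: 0.0873
```

Call:
arm_command(commands=[0,-40,-48,0,100,0,-40,-48,0,100,0,-45,-42,0,100,0,-45,-42,0,100,0,-40,-40,0,100])

```text
clock: 15.32
tool_pos: [0.1015, 0.5663, 0.4505]
orientation: [102.3, 87.2, 17.4]
force: [0.7, 1.1, -0.2]
opening: 0.0874
```

Run:
```python
from h import *
to([-.11,.8,.42],-Rr()[:,1]);print(get_obs()['joint_pos'].round(1))
```

```text
pos [0.1015 0.5663 0.4505] xax [ 0.047  0.015 -0.999] zax [ 0.089 -0.996 -0.011] F [ 0.7  1.1 -0.2] op 0.0874 t 15.325
shift [  23.9 -191.3 -251.2]
turn -2.8 or 177.2
[101.3   6.8   9.5   2.8 -92.5  -6.1]
```

Call:
arm_command(commands=[0,-45,-42,-3,100,0,-45,-42,0,100,0,-40,-46,0,100,0,-20,-58,0,100,0,0,-62,0,100])

```text
clock: 15.95
tool_pos: [-0.086, 0.7984, 0.4485]
orientation: [106.0, 87.1, 23.1]
force: [-0.7, 3.0, 1.6]
opening: 0.0874
```

Call:
arm_command(commands=[0,0,-62,0,100,0,0,-62,0,100,0,0,-62,0,100])

```text
clock: 16.32
tool_pos: [-0.0996, 0.9161, 0.4023]
orientation: [132.4, 85.3, 48.8]
force: [-1.6, 1.2, -2.1]
opening: 0.0875
```

Run:
```python
from h import *
to([-.11,.8,.42],-Rr()[:,1]);print(get_obs()['joint_pos'].round(1))
```

```text
pos [-0.0996  0.9161  0.4023] xax [ 0.055  0.062 -0.997] zax [ 0.114 -0.992 -0.056] F [-1.6  1.2 -2.1] op 0.0875 t 16.325
shift [-25.4 -22.  113. ]
turn -1.6 or 178.4
[ 109.9   49.3   71.3    4.4 -109.7  -11.9]
```

Call:
arm_command(commands=[-20,0,-60,0,100,-20,0,-60,0,100,-20,0,-60,0,100,-20,0,-60,0,100,-20,0,-60,0,100])

```text
clock: 16.95
tool_pos: [-0.1115, 1.0059, 0.404]
orientation: [162.5, 73.7, 77.9]
force: [-0.5, -0.3, 0.7]
opening: 0.0875
```

Run:
```python
from h import *
to([-.11,.8,.42],-Rr()[:,1]);print(get_obs()['joint_pos'].round(1))
```

```text
pos [-0.1115  1.0059  0.404 ] xax [ 0.059  0.275 -0.96 ] zax [ 0.103 -0.958 -0.268] F [-0.5 -0.3  0.7] op 0.0875 t 16.95
shift [-71.8 -14.3 193.1]
turn -3.2 or 176.8
[110.4  51.1  71.6   8.8 -96.6 -12.9]
```

Call:
arm_command(commands=[-11,-50,28,0,100,-11,-50,28,0,100,-11,-50,28,0,100,-11,-50,28,0,100,-11,-50,25,0,100])

```text
clock: 17.58
tool_pos: [-0.3516, 0.8414, 0.389]
orientation: [162.8, 74.0, 76.4]
force: [-0.7, 0.7, -0.9]
opening: 0.0876
```

Call:
arm_command(commands=[-11,-50,25,0,100,-11,-50,25,0,100,-11,-50,20,0,100,-10,-50,20,0,100,-10,-50,10,0,100])

```text
clock: 18.2
tool_pos: [-0.6051, 0.7138, 0.3952]
orientation: [164.2, 74.0, 76.5]
force: [0.5, 1.7, 0.9]
opening: 0.0875
```

Run:
```python
from h import *
to([-.11,.8,.42],-Rr()[:,1]);print(get_obs()['joint_pos'].round(1))
```

```text
pos [-0.6051  0.7138  0.3952] xax [ 0.064  0.268 -0.961] zax [ 0.049 -0.963 -0.265] F [0.5 1.7 0.9] op 0.0875 t 18.2
shift [ 31.1 497.9 -65.4]
turn -6.4 or 173.6
[148.   42.6  50.9  15.2 -93.  -54.1]
```

Call:
arm_command(commands=[0,-38,-48,0,100,-10,-38,-48,0,100,-15,-38,-47,0,100,-15,-38,-47,0,100,-15,-38,-47,0,100])

```text
clock: 18.82
tool_pos: [-0.6918, 0.7906, 0.3991]
orientation: [-178.6, 66.0, 94.2]
force: [0.2, -0.0, -0.9]
opening: 0.0876
```

Run:
```python
from h import *
print(-Rr()@N)
to([-.11,.8,.42],-Rr()[:,1]);print(get_obs()['joint_pos'].round(1))
```

```text
[-0.06872227  0.49525473 -0.8660254 ]
pos [-0.6918  0.7906  0.3991] xax [-0.029  0.406 -0.913] zax [ 0.041 -0.913 -0.407] F [ 0.2 -0.  -0.9] op 0.0876 t 18.825
shift [-32.4 581.3   7.1]
turn -5.5 or 174.5
[148.1  54.5  71.6  19.2 -92.3 -52.1]
```

Call:
arm_command(commands=[-20,-33,-48,0,100,-20,-33,-48,-5,100,-18,-28,-42,0,100])

```text
clock: 19.2
tool_pos: [-0.7147, 0.8092, 0.4483]
orientation: [-176.4, 59.2, 101.7]
force: [0.2, -0.2, -0.0]
opening: 0.0879
```

Run:
```python
from h import *
c=w(0,-.03,.025) # placeholder
to([.35,.55,.45],-Rr()[:,1]);print(get_obs()['joint_pos'].round(1))
s=snap('top','top2')
hsv=cv2.cvtColor(s['frame'],cv2.COLOR_BGR2HSV)
m=cv2.inRange(hsv,(100,120,50),(130,255,255));m[:, :200]=0;m[:,300:]=0;m[:130]=0;m[275:]=0
cs,_=cv2.findContours(m,0,2);c=max(cs,key=cv2.contourArea);print(cv2.boundingRect(c),cv2.minAreaRect(c))
for v in(-.045,-.035,-.025):
  q=[[proj(s,w(a*.075,v+b*.023,.05)).round(0).tolist() for a,b in((1,1),(1,-1),(-1,-1),(-1,1))]];print(v,q)
f=s['frame'][130:270,170:330];cv2.imwrite('pics/t2.png',cv2.resize(f,None,fx=5,fy=5,interpolation=cv2.INTER_CUBIC))
```

```text
pos [-0.7147  0.8092  0.4483] xax [-0.104  0.501 -0.859] zax [ 0.114 -0.852 -0.51 ] F [ 0.2 -0.2 -0. ] op 0.0879 t 19.2
shift [-242.1 1012.7  341.4]
turn 0.9 or -179.1
[148.6  53.3  71.7  22.  -86.6 -47.5]
(225, 161, 36, 76) ((241.78001403808594, 197.95999145507812), (74.529052734375, 27.011476516723633), 81.8698959350586)
-0.045 [[[251.0, 159.0], [271.0, 160.0], [282.0, 231.0], [261.0, 233.0]]]
-0.035 [[[246.0, 159.0], [267.0, 159.0], [277.0, 231.0], [256.0, 233.0]]]
-0.025 [[[241.0, 159.0], [262.0, 159.0], [273.0, 232.0], [251.0, 234.0]]]
```

View pics/t2.png

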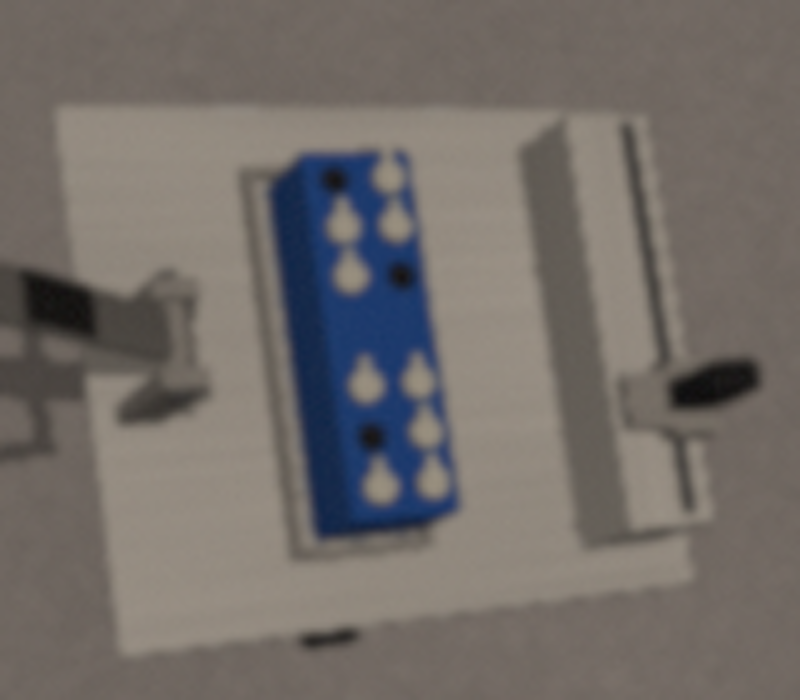

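Run:
```python
from h import *
s=snapshot('top')
n=Rr()@N;p0=w(0,0,.05)
P=[]
for x,y in((230.6,161.4),(251.6,161.4),(262,232.4),(241,235.4)):
    c,d=ray(s,x,y);q=c+d*((p0-c)@n)/(d@n);P.append((np.array([(q-p0)@Rr()@U,(q-p0)@Rr()@V])*1000).round(1))
print(P,np.mean(P,0))
o,R=st();A=o['tool_pos']
for W in([.2,.8,.5],[.5,.4,.5],w(0,-.005,.42)):
    W=np.array(W);print(W.round(3),(R.T@(W-A)*1000).round(0),np.linalg.norm(W-A));A=W
```

```text
[array([71. , 20.3]), array([ 70.9, -23.7]), array([-74.7, -24.6]), array([-76.5,  19.1])] [-2.325 -2.225]
[0.2 0.8 0.5] [-143.  901.   85.] 0.9163390010687801
[0.5 0.4 0.5] [-232.  236.  375.] 0.5
[ 0.54  -0.109  0.461] [-226.  -36.  458.] 0.5116423968513959
```

Call:
arm_command(commands=[-9,60,12,0,100,-9,60,10,0,100,-9,60,6,0,100,-9,60,6,0,100,-9,60,6,0,100])

```text
clock: 19.92
tool_pos: [-0.4365, 0.7993, 0.4462]
orientation: [-176.8, 59.9, 101.2]
force: [-0.3, 0.5, 0.4]
opening: 0.0879
```

Call:
arm_command(commands=[-9,60,6,0,100,-9,60,6,0,100,-9,60,6,0,100,-9,60,6,0,100,-9,60,6,0,100])

```text
clock: 20.55
tool_pos: [-0.125, 0.7898, 0.4638]
orientation: [-175.9, 59.8, 101.3]
force: [0.5, 1.0, -0.5]
opening: 0.088
```

Call:
arm_command(commands=[-9,60,6,0,100,-9,60,6,0,100,-9,60,6,0,100,-9,60,6,0,100,-15,55,20,0,100])

```text
clock: 21.18
tool_pos: [0.1836, 0.7618, 0.4768]
orientation: [-175.0, 59.7, 101.6]
force: [-0.3, -0.6, -0.6]
opening: 0.0875
```

Run:
```python
from h import *
to([.5,.4,.5],-Rr()@V);to(w(-.002,-.005,.42));print(get_obs()['joint_pos'].round(1))
```

```text
pos [0.1836 0.7618 0.4768] xax [-0.102  0.495 -0.863] zax [ 0.087 -0.86  -0.503] F [-0.3 -0.6 -0.6] op 0.0875 t 21.175
shift [-231.1  266.7  327.1]
turn -1.8 or 178.2
pos [0.1836 0.7618 0.4768] xax [-0.102  0.495 -0.863] zax [ 0.087 -0.86  -0.503] F [-0.3 -0.6 -0.6] op 0.0875 t 21.175
shift [-453.2  241.8  787.5]
[ 86.8  11.7  16.9  -8.1 -65.9  11.1]
```

Call:
arm_command(commands=[-28,35,42,0,100,-28,35,42,0,100,-28,35,42,0,100,-28,35,42,0,100,-28,35,42,0,100])

```text
clock: 21.8
tool_pos: [0.3914, 0.528, 0.484]
orientation: [-174.1, 59.7, 101.7]
force: [0.6, 0.2, -0.5]
opening: 0.0877
```

Call:
arm_command(commands=[-28,35,42,0,100,-28,35,42,0,100,-28,30,45,0,100,-27,5,54,0,100,-27,0,54,0,100])

```text
clock: 22.42
tool_pos: [0.5283, 0.2595, 0.4798]
orientation: [-173.4, 59.6, 101.8]
force: [0.9, 0.1, 0.1]
opening: 0.0879
```

Run:
```python
from h import *
to(w(-.002,-.005,.42),-Rr()@V);print(get_obs()['joint_pos'].round(1))
```

```text
pos [0.5283 0.2595 0.4798] xax [-0.104  0.495 -0.863] zax [ 0.064 -0.862 -0.503] F [0.9 0.1 0.1] op 0.0879 t 22.425
shift [-167.4  -28.7  327.6]
turn -3.2 or 176.8
[ 24.2   7.1  19.9 -29.7 -94.9  66.4]
```

Call:
arm_command(commands=[-28,-5,54,-3,100,-28,-5,54,0,100,-28,-5,54,0,100,-28,-5,54,0,100,-28,-5,54,0,100])

```text
clock: 23.05
tool_pos: [0.5425, -0.0521, 0.4675]
orientation: [-176.1, 59.5, 101.7]
force: [1.1, -0.1, 0.2]
opening: 0.0876
```

Run:
```python
from h import *
to(w(-.002,-.005,.30),-Rr()@V);print(get_obs()['joint_pos'].round(1))
```

```text
pos [ 0.5425 -0.0521  0.4675] xax [-0.103  0.496 -0.862] zax [ 0.108 -0.856 -0.506] F [ 1.1 -0.1  0.2] op 0.0876 t 23.05
shift [97.6 -8.4 52.1]
turn -0.6 or 179.4
[  -7.2   12.8   25.7  -30.8 -110.7   95.9]
```

Call:
arm_command(commands=[10,-4,54,-0.6,100,60,-4,0,0,100,60,0,0,0,100,60,0,0,0,100,0,0,0,0,100])

```text
clock: 23.68
tool_pos: [0.5191, -0.0104, 0.2707]
orientation: [-175.9, 59.6, 101.3]
force: [0.1, -0.5, 0.8]
opening: 0.0873
```

Run:
```python
from h import *
to(w(-.002,-.006,.08),-Rr()@V);to(w(-.002,-.006,.012))
snap('wrist','w2')
```

```text
pos [ 0.5191 -0.0104  0.2707] xax [-0.099  0.497 -0.862] zax [ 0.098 -0.857 -0.505] F [ 0.1 -0.5  0.8] op 0.0873 t 23.675
shift [124.7   8.9  -6.9]
turn -1.2 or 178.8
pos [ 0.5191 -0.0104  0.2707] xax [-0.099  0.497 -0.862] zax [ 0.098 -0.857 -0.505] F [ 0.1 -0.5  0.8] op 0.0873 t 23.675
shift [192.7  10.9  -6.4]
```

View pics/w2.png

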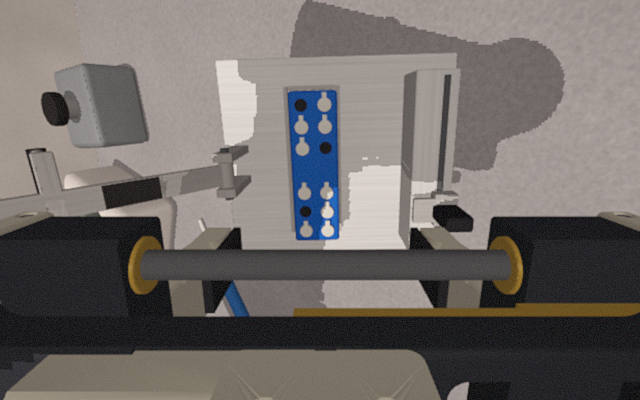

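Call:
arm_command(commands=[55,6,-4,-1.2,100,50,4,-2,0,100,50,2,0,0,100,15,0,0,0,100,0,0,0,0,100])

```text
clock: 24.35
tool_pos: [0.5258, 0.0779, 0.136]
orientation: [-179.5, 60.0, 99.0]
force: [0.8, -0.2, 0.7]
opening: 0.0874
```

Run:
```python
from h import *
to(w(-.002,-.003,.012),-Rr()@V)
```

```text
pos [0.5258 0.0779 0.136 ] xax [-0.078  0.493 -0.866] zax [ 0.126 -0.857 -0.5  ] F [ 0.8 -0.2  0.7] op 0.0874 t 24.35
shift [ 33.2 -13.2  -3.1]
turn 0.4 or -179.6
```

Call:
arm_command(commands=[15,-12,-2,0,100,17,-1,-1,0,100,1,0,0,0,100])

```text
clock: 24.72
tool_pos: [0.5116, 0.0943, 0.111]
orientation: [179.9, 60.1, 98.3]
force: [-0.3, -0.8, 0.4]
opening: 0.0876
```

Run:
```python
from h import *
to(w(-.002,-.002,.012),-Rr()@V)
```

```text
pos [0.5116 0.0943 0.111 ] xax [-0.072  0.494 -0.867] zax [ 0.127 -0.857 -0.499] F [-0.3 -0.8  0.4] op 0.0876 t 24.725
shift [ 2.3 -1.7 -0.7]
turn 0.5 or -179.5
```

Excellent alignment. Close and lift along n a little.

Call:
arm_command(commands=[1,-1,0,0,40,0,0,0,0,40,0,0,0,0,40,0,0,0,0,40])

```text
clock: 25.22
tool_pos: [0.5114, 0.0943, 0.1109]
orientation: [179.7, 60.1, 98.1]
force: [0.7, 0.3, 0.6]
opening: 0.0532
```

Call:
arm_command(commands=[0,0,0,0,40,-10,0,0,0,40,-15,0,0,0,40])

```text
clock: 25.6
tool_pos: [0.5122, 0.0817, 0.1327]
orientation: [-180.0, 60.1, 98.4]
force: [0.2, 0.5, -2.8]
opening: 0.0461
```

Run:
```python
from h import *
to(w(-.002,-.002,.012),-Rr()@V)
```

```text
pos [0.5122 0.0817 0.1327] xax [-0.073  0.494 -0.867] zax [ 0.127 -0.857 -0.499] F [ 0.2  0.5 -2.8] op 0.0461 t 25.6
shift [27.3 -0.4 -0.7]
turn 0.4 or -179.6
```

Call:
arm_command(commands=[-30,0,0,0,40,-45,0,0,0,40,-50,0,0,0,40,-50,0,0,0,40,-50,0,0,0,40])

```text
clock: 26.22
tool_pos: [0.5267, -0.0353, 0.335]
orientation: [-179.5, 60.3, 98.9]
force: [0.9, 0.6, -3.7]
opening: 0.0458
```

Run:
```python
from h import *
o,R=st();print(o['joint_pos'].round(1))
to([.4,-.65,.45]);to([.3,-.9,.45])
print(o['tool_pos']); s=snap('top','top3');
```

```text
[ -5.3  11.3   7.2 -28.8 -93.4 103.9]
pos [ 0.5267 -0.0353  0.335 ] xax [-0.076  0.49  -0.868] zax [ 0.125 -0.859 -0.496] F [ 0.9  0.6 -3.7] op 0.0458 t 26.225
shift [-391.6 -215.7  455.3]
pos [ 0.5267 -0.0353  0.335 ] xax [-0.076  0.49  -0.868] zax [ 0.125 -0.859 -0.496] F [ 0.9  0.6 -3.7] op 0.0458 t 26.225
shift [-506.5 -351.1  657.7]
[ 0.52672828 -0.03525208  0.33496417]
```

Call:
arm_command(commands=[-36,-20,42,0,40,-36,-20,42,0,40,-36,-20,42,0,40,-36,-20,42,0,40,-36,-20,42,0,40])

```text
clock: 26.9
tool_pos: [0.466, -0.3268, 0.4007]
orientation: [179.0, 60.9, 97.6]
force: [2.2, -0.2, -3.0]
opening: 0.0459
```

Call:
arm_command(commands=[-36,-20,42,0,40,-36,-20,42,0,40,-36,-20,42,0,40,-36,-20,42,0,40,-36,-20,42,0,40])

```text
clock: 27.52
tool_pos: [0.3894, -0.6031, 0.4455]
orientation: [178.8, 61.7, 96.9]
force: [6.1, -71.5, 5.7]
opening: 0.0457
```

Run:
```python
from h import *
o,R=st();print(o['joint_pos'].round(1))
to([.3,-.9,.45])
```

```text
[ -50.7   44.2   71.7  -23.1 -139.7  134. ]
pos [ 0.3894 -0.6031  0.4455] xax [-0.057  0.471 -0.88 ] zax [ 0.127 -0.871 -0.474] F [  6.1 -71.5   5.7] op 0.0457 t 27.525
shift [-138.6 -129.7  245.2]
```

Call:
arm_command(commands=[0,0,0,0,40])

```text
clock: 27.65
tool_pos: [0.3859, -0.6058, 0.4396]
orientation: [179.6, 61.1, 97.3]
force: [1.1, 0.0, -3.6]
opening: 0.0457
```

Call:
arm_command(commands=[-6,-8,15,0,40,-8,-8,20,0,40])

```text
clock: 27.9
tool_pos: [0.3665, -0.6318, 0.4249]
orientation: [179.1, 61.9, 96.8]
force: [0.9, -0.8, -3.1]
opening: 0.0461
```

Run:
```python
from h import *
o,R=st();print(o['joint_pos'].round(1))
to([.3,-.9,.45])
```

```text
[ -52.9   45.8   71.7  -21.1 -138.6  137.4]
pos [ 0.3665 -0.6318  0.4249] xax [-0.056  0.468 -0.882] zax [ 0.119 -0.874 -0.471] F [ 0.9 -0.8 -3.1] op 0.0461 t 27.9
shift [-143.8 -100.9  214.8]
```

Call:
arm_command(commands=[-20,-15,30,0,40,-20,-15,30,0,40,-20,-15,30,0,40,-20,-15,30,0,40,-20,-15,30,0,40])

```text
clock: 28.52
tool_pos: [0.2726, -0.7253, 0.3835]
orientation: [176.5, 66.9, 94.2]
force: [-0.2, -0.4, -3.1]
opening: 0.046
```

Run:
```python
from h import *
o,R=st();print(o['joint_pos'].round(1))
to([.3,-.9,.45])
```

```text
[ -60.3   49.    71.7  -13.4 -133.   150.6]
pos [ 0.2726 -0.7253  0.3835] xax [-0.029  0.392 -0.92 ] zax [ 0.127 -0.911 -0.392] F [-0.2 -0.4 -3.1] op 0.046 t 28.525
shift [-130.4    6.4  136.6]
```

Call:
arm_command(commands=[-22,-14,40,4,40,-22,-12,40,4,40,-22,-8,40,3,40,-22,-4,40,3,40,-22,0,40,2,40])

```text
clock: 29.15
tool_pos: [0.1924, -0.8181, 0.3332]
orientation: [-168.7, 74.2, 91.7]
force: [0.5, -1.1, -2.1]
opening: 0.0456
```

Run:
```python
from h import *
o,R=st();print(o['joint_pos'].round(1))
to([.2,-.95,.40],[np.cos(np.radians(-98.9)),np.sin(np.radians(-98.9)),0])
```

```text
[ -66.3   52.4   71.7   -7.  -123.7  143.6]
pos [ 0.1924 -0.8181  0.3332] xax [-0.008  0.271 -0.962] zax [-0.168 -0.949 -0.266] F [ 0.5 -1.1 -2.1] op 0.0456 t 29.15
shift [-100.1   25.   106.1]
turn -0.3 or 179.7
```

Call:
arm_command(commands=[-25,0,45,0,40,-25,0,45,0,40,-25,0,45,0,40,-25,0,45,0,40])

```text
clock: 29.65
tool_pos: [0.1353, -0.8841, 0.3167]
orientation: [-170.5, 81.9, 89.9]
force: [-0.5, -0.0, -3.3]
opening: 0.0459
```

Run:
```python
from h import *
o,R=st();print(o['joint_pos'].round(1))
to([.2,-.95,.40],[np.cos(np.radians(-98.9)),np.sin(np.radians(-98.9)),0])
```

```text
[ -70.1   53.5   71.7   -3.1 -115.7  149.4]
pos [ 0.1353 -0.8841  0.3167] xax [ 0.     0.141 -0.99 ] zax [-0.167 -0.976 -0.139] F [-0.5 -0.  -3.3] op 0.0459 t 29.65
shift [-91.7  72.7  42. ]
turn -0.6 or 179.4
```

Call:
arm_command(commands=[-22,5,45,0,40,-22,5,45,0,40,-20,5,45,0,40])

```text
clock: 30.02
tool_pos: [0.1126, -0.9294, 0.3136]
orientation: [-175.5, 88.1, 84.9]
force: [-0.1, -1.0, -3.2]
opening: 0.046
```

Run:
```python
from h import *
o,R=st();print(o['joint_pos'].round(1))
to([.2,-.95,.40],[np.cos(np.radians(-98.9)),np.sin(np.radians(-98.9)),0])
```

```text
[ -71.6   53.9   71.7   -0.8 -109.4  151.7]
pos [ 0.1126 -0.9294  0.3136] xax [ 0.003  0.033 -0.999] zax [-0.167 -0.985 -0.033] F [-0.1 -1.  -3.2] op 0.046 t 30.025
shift [-86.8  89.4   2.9]
turn -0.7 or 179.3
```

Call:
arm_command(commands=[-20,5,42,0,40])

```text
clock: 30.15
tool_pos: [0.1068, -0.9423, 0.3154]
orientation: [75.3, 89.8, -24.3]
force: [0.6, -0.2, -2.5]
opening: 0.0461
```

Run:
```python
from h import *
o,R=st()
S=np.array([.5287,-.2763,.006])
to([.3,-.6,.36],[np.cos(np.radians(-98.9)),np.sin(np.radians(-98.9)),0]); to([*S[:2],.3])
```

```text
pos [ 0.1068 -0.9423  0.3154] xax [ 0.003 -0.001 -1.   ] zax [-0.167 -0.986  0.001] F [ 0.6 -0.2 -2.5] op 0.0461 t 30.15
shift [ -44.5  133.7 -369.7]
turn -0.7 or 179.3
pos [ 0.1068 -0.9423  0.3154] xax [ 0.003 -0.001 -1.   ] zax [-0.167 -0.986  0.001] F [ 0.6 -0.2 -2.5] op 0.0461 t 30.15
shift [  15.8  305.  -727. ]
```

Call:
arm_command(commands=[-5,15,-40,0,40,-5,22,-52,0,40,0,22,-52,0,40,0,22,-52,0,40,0,22,-52,0,40])

```text
clock: 30.78
tool_pos: [0.2503, -0.7146, 0.3151]
orientation: [114.4, 89.9, 14.6]
force: [1.9, -0.4, -2.2]
opening: 0.0456
```

Call:
arm_command(commands=[0,22,-52,0,40,0,22,-52,0,40,0,22,-52,0,40,0,22,-52,0,40,0,22,-52,0,40])

```text
clock: 31.4
tool_pos: [0.4082, -0.4695, 0.3193]
orientation: [56.5, 89.2, -43.1]
force: [2.3, -0.5, -1.9]
opening: 0.0458
```

Run:
```python
from h import *
o,R=st();print(o['joint_pos'].round(1))
S=np.array([.5287,-.2763,.006])
to([*S[:2],.15],[np.cos(np.radians(-98.9)),np.sin(np.radians(-98.9)),0])
```

```text
[-30.9  12.6   1.6   0.2 -78.2 111.2]
pos [ 0.4082 -0.4695  0.3193] xax [ 0.01  -0.009 -1.   ] zax [-0.168 -0.986  0.007] F [ 2.3 -0.5 -1.9] op 0.0458 t 31.4
shift [ 168.7   84.5 -211.9]
turn -0.8 or 179.2
```

Call:
arm_command(commands=[0,20,-50,-0.8,40,0,20,-50,0,40,20,20,-50,0,40,30,20,-45,0,40,10,0,-5,0,40])

```text
clock: 32.02
tool_pos: [0.5265, -0.2764, 0.2632]
orientation: [67.7, 88.3, -30.7]
force: [-1.4, 0.6, -3.3]
opening: 0.0458
```

Run:
```python
from h import *
o,R=st()
S=np.array([.5287,-.2763,.006])
to([*S[:2],.15],[np.cos(np.radians(-98.9)),np.sin(np.radians(-98.9)),0])
for n in('top','side'):
    s=snap(n)
    f=s['frame']; hsv=cv2.cvtColor(f,cv2.COLOR_BGR2HSV);m=cv2.inRange(hsv,(105,140,60),(125,255,255))
    cs,_=cv2.findContours(m,0,2)
    for c in cs:
        if cv2.contourArea(c)>80:print(n,cv2.minAreaRect(c))
    if n=='side':cv2.imwrite('pics/s4.png',cv2.resize(f[100:260,230:430],None,fx=4,fy=4,interpolation=cv2.INTER_CUBIC))
```

```text
pos [ 0.5265 -0.2764  0.2632] xax [ 0.025 -0.015 -1.   ] zax [-0.146 -0.989  0.011] F [-1.4  0.6 -3.3] op 0.0458 t 32.025
shift [113.2  -0.9  -1.6]
turn 0.5 or -179.5
top ((144.58644104003906, 373.4212646484375), (49.6486701965332, 10.286966323852539), 55.784297943115234)
top ((439.0721740722656, 199.57550048828125), (32.208213806152344, 29.71729278564453), 79.99201965332031)
side ((153.4499969482422, 221.8500213623047), (9.486830711364746, 12.332881927490234), 71.56504821777344)
side ((236.5, 182.5), (39.0, 39.0), 90.0)
side ((550.2195434570312, 127.5243911743164), (7.398913383483887, 35.89025115966797), 6.340191841125488)
side ((338.58355712890625, 116.95616912841797), (27.322729110717773, 20.622901916503906), 6.009005546569824)
side ((304.5, 115.0), (20.0, 19.0), 90.0)
```

View pics/s4.png

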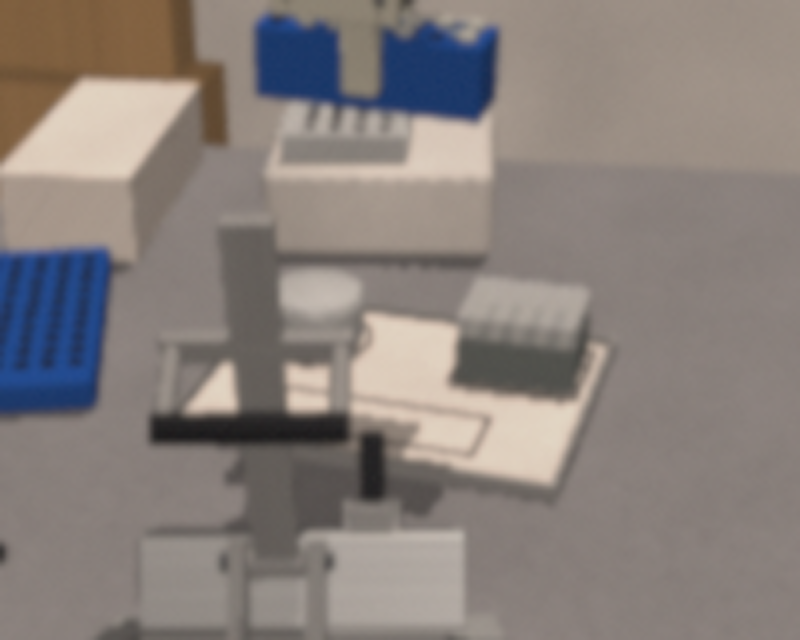

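Run:
```python
from h import *
o,R=st();p=o['tool_pos']
s=snapshot('side')
# tool y = +x world-ish; near face (+y world) is tool z negative
for nm,x in(('top',-36.7),('bot',13.3)):
  print(nm,[((proj(s,p+R@np.array([x,sy,-23])*.001)-[230,100])*4).round(0) for sy in(75,-75)])
f=s['frame'][100:260,230:430];hsv=cv2.cvtColor(f,cv2.COLOR_BGR2HSV);m=cv2.inRange(hsv,(105,140,40),(125,255,255))
for r in(8,12,16,20,24,26): 
  q=np.where(m[r,55:])[0]+55
  if len(q): print(r*4,q.min()*4,q.max()*4+4, [int(v) for v in f[r,q.max()-5:q.max()+2,0]])
```

```text
top [array([254.,  18.]), array([485.,  44.])]
bot [array([256.,  93.]), array([481., 121.])]
32 260 496 [138, 136, 139, 138, 132, 118, 112]
48 260 492 [114, 115, 116, 111, 98, 87, 88]
64 264 492 [104, 103, 102, 97, 88, 84, 91]
80 264 492 [104, 104, 101, 94, 86, 84, 94]
96 336 488 [105, 103, 103, 98, 90, 84, 91]
104 408 480 [105, 105, 105, 104, 104, 98, 93]
```

Call:
arm_command(commands=[45,2,-2,0,40,55,0,0,0,40,55,0,0,0,40,35,0,0,0,40,0,0,0,0,40])

```text
clock: 32.8
tool_pos: [0.5368, -0.2895, 0.0792]
orientation: [69.9, 87.3, -29.0]
force: [-0.1, 0.1, -2.2]
opening: 0.0459
```

Run:
```python
from h import *
o,R=st()
S=np.array([.5287,-.2763,.006])+R[:,1]*.003
to([*S[:2],.0195],[np.cos(np.radians(-98.9)),np.sin(np.radians(-98.9)),0])
```

```text
pos [ 0.5368 -0.2895  0.0792] xax [ 0.041 -0.022 -0.999] zax [-0.155 -0.988  0.016] F [-0.1  0.1 -2.2] op 0.0459 t 32.8
shift [ 59.1  -9.6 -12.7]
turn 0.0 or -180.0
```

Call:
arm_command(commands=[20,-9,-12,0,40,22,0,0,0,40,3,0,0,0,40,0,0,0,0,40])

```text
clock: 33.3
tool_pos: [0.5376, -0.2822, 0.043]
orientation: [72.0, 86.5, -27.0]
force: [0.3, 0.1, -2.5]
opening: 0.0461
```

Run:
```python
from h import *
o,R=st()
S=np.array([.5287,-.2763,.006])+R[:,1]*.003
to([*S[:2],.0195],[np.cos(np.radians(-98.9)),np.sin(np.radians(-98.9)),0])
s=snap('side');cv2.imwrite('pics/s5.png',cv2.resize(s['frame'][160:240,270:390],None,fx=6,fy=6,interpolation=cv2.INTER_CUBIC))
```

```text
pos [ 0.5376 -0.2822  0.043 ] xax [ 0.054 -0.028 -0.998] zax [-0.156 -0.988  0.019] F [ 0.3  0.1 -2.5] op 0.0461 t 33.3
shift [23.  -8.  -4.9]
turn -0.0 or 180.0
```

View pics/s5.png

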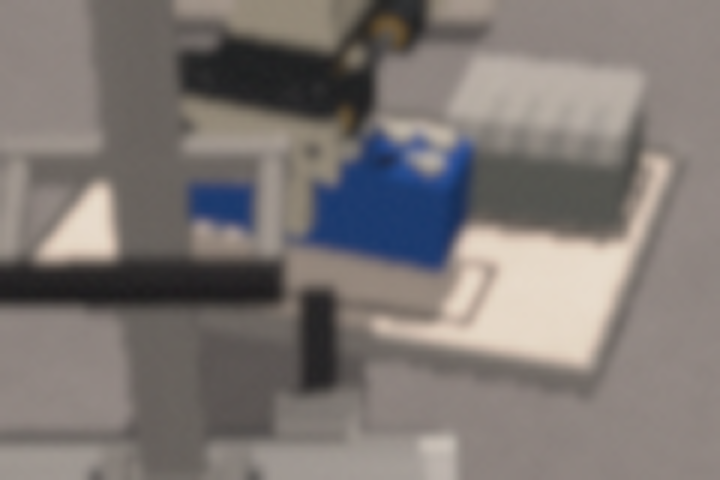

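Call:
arm_command(commands=[8,-11,-6,0,40,8,-4,-1,0,40])

```text
clock: 33.6
tool_pos: [0.5255, -0.2734, 0.0277]
orientation: [73.1, 86.3, -25.9]
force: [0.5, 0.5, -3.3]
opening: 0.0458
```

Run:
```python
from h import *
o,R=st()
S=np.array([.5287,-.2763,.006])+R[:,1]*.003
to([*S[:2],.0195],[np.cos(np.radians(-98.9)),np.sin(np.radians(-98.9)),0])
# rack centre if fixed in tool
print((o['tool_pos']+R@np.array([-.0117,-.003,0])).round(4))
```

```text
pos [ 0.5255 -0.2734  0.0277] xax [ 0.058 -0.028 -0.998] zax [-0.157 -0.987  0.019] F [ 0.5  0.5 -3.3] op 0.0458 t 33.6
shift [8.6 6.1 2.2]
turn -0.1 or 179.9
[ 0.5219 -0.2726  0.0391]
```

Call:
arm_command(commands=[3,7,3,0,40,5,0,0,0,40])

```text
clock: 33.85
tool_pos: [0.5341, -0.2781, 0.0207]
orientation: [73.1, 86.1, -25.8]
force: [4.4, -1.6, 5.9]
opening: 0.046
```

Run:
```python
from h import *
o,R=st()
to([.5287,-.2763,.0195])
print((o['tool_pos']+R@np.array([-.0117,-.003,0])).round(4),R[:,1])
```

```text
pos [ 0.5341 -0.2781  0.0207] xax [ 0.061 -0.029 -0.998] zax [-0.155 -0.988  0.02 ] F [ 4.4 -1.6  5.9] op 0.046 t 33.85
shift [ 0.8 -5.7 -0.9]
[ 0.5304 -0.2773  0.0322] [ 0.98599741 -0.15369167  0.06471465]
```

Call:
arm_command(commands=[3,-2,0,0,40,3,0,0,0,40])

```text
clock: 34.1
tool_pos: [0.5345, -0.2785, 0.02]
orientation: [73.0, 85.9, -25.8]
force: [-18.2, 10.3, 38.5]
opening: 0.0465
```

Run:
```python
from h import *
o,R=st();to([.5287,-.2763,.0195]);print(o['moment'].round(2))
for n in('side','top'):
  s=snap(n,n+'p')
  f=s['frame'];hsv=cv2.cvtColor(f,cv2.COLOR_BGR2HSV);m=cv2.inRange(hsv,(105,140,40),(125,255,255))
  ys,xs=np.where(m)
  for c in cv2.findContours(m,0,2)[0]:
    if cv2.contourArea(c)>60: print(n,cv2.boundingRect(c),cv2.minAreaRect(c))
s=snapshot('side');f=s['frame']
cv2.imwrite('pics/s6.png',np.vstack([cv2.resize(f[165:225,300:390],None,fx=6,fy=5,interpolation=cv2.INTER_CUBIC),cv2.resize(snapshot('top')['frame'][150:200,380:470],None,fx=6,fy=5)]))
```

```text
pos [ 0.5345 -0.2785  0.02  ] xax [ 0.064 -0.031 -0.997] zax [-0.154 -0.988  0.021] F [-18.2  10.3  38.5] op 0.0465 t 34.1
shift [ 0.1 -6.1 -1.3]
[ 4.1   5.68 -0.02]
side (147, 217, 13, 11) ((153.4499969482422, 221.8500213623047), (9.486830711364746, 12.332881927490234), 71.56504821777344)
side (324, 190, 25, 21) ((336.0317687988281, 198.54335021972656), (22.73255157470703, 20.527721405029297), 8.746162414550781)
side (217, 163, 40, 40) ((236.5, 182.5), (39.0, 39.0), 90.0)
top (128, 351, 33, 38) ((143.33203125, 371.6430358886719), (45.774837493896484, 10.402265548706055), 55.92280578613281)
top (400, 204, 21, 23) ((410.8385314941406, 214.79234313964844), (20.465730667114258, 20.961870193481445), 7.125016689300537)
top (391, 45, 105, 65) ((442.8862609863281, 76.55780029296875), (44.301631927490234, 98.73094177246094), 75.57923126220703)
top (255, 35, 13, 13) ((261.0, 41.0), (12.0, 12.0), 90.0)
```

Call:
arm_command(commands=[-2,-3,-1,0,40,0,0,0,0,40])

```text
clock: 34.55
tool_pos: [0.5323, -0.2772, 0.0224]
orientation: [73.6, 85.8, -25.3]
force: [0.0, 0.2, -3.0]
opening: 0.0461
```

Run:
```python
from h import *
o,R=st();to([.5287,-.2763,.0195]);print(o['moment'].round(2))
s=snapshot('side');t=snapshot('top');f=s['frame']
e=np.array([np.cos(np.radians(-8.9)),np.sin(np.radians(-8.9)),0]);g=np.array([-e[1],e[0],0]);S=np.array([.5287,-.2763,.006])
for nm,z in(('bot',.006),('top',.056)):
  for a,b in((-1,1),(-1,-1),(1,1),(1,-1)):
    P=S+e*.075*a+g*.023*b;P[2]=z
    print(nm,a,b,'side',((proj(s,P)-[300,165])*[6,5]).round(0),'top',((proj(t,P)-[380,160])*6).round(0))
A=cv2.resize(f[165:225,300:400],None,fx=6,fy=5,interpolation=cv2.INTER_CUBIC)
B=cv2.resize(t['frame'][160:240,380:480],None,fx=6,fy=6,interpolation=cv2.INTER_CUBIC)[:300]
B=cv2.resize(t['frame'][190:240,380:480],None,fx=6,fy=6,interpolation=cv2.INTER_CUBIC)
cv2.imwrite('pics/s6.png',np.vstack([A,B]))
```

```text
pos [ 0.5323 -0.2772  0.0224] xax [ 0.067 -0.031 -0.997] zax [-0.154 -0.988  0.021] F [ 0.   0.2 -3. ] op 0.0461 t 34.55
shift [ 2.7 -3.9 -0.4]
[ 0.04  0.4  -0.01]
bot -1 1 side [283. 240.] top [ 99. 409.]
bot -1 -1 side [308. 199.] top [219. 425.]
bot 1 1 side [-18. 200.] top [138.  29.]
bot 1 -1 side [ 16. 161.] top [255.  44.]
top -1 1 side [285. 163.] top [124. 395.]
top -1 -1 side [311. 124.] top [251. 411.]
top 1 1 side [-22. 124.] top [165.  -5.]
top 1 -1 side [12. 88.] top [289.  11.]
```

Call:
arm_command(commands=[3,0,0,0,40,1,0,0,0,40])

```text
clock: 34.9
tool_pos: [0.5327, -0.2776, 0.02]
orientation: [72.8, 85.8, -26.0]
force: [-7.8, 6.9, 19.0]
opening: 0.0459
```

Call:
arm_command(commands=[-0.5,0,0,0,68,0,0,0,0,68,0,0,0,0,68])

```text
clock: 35.28
tool_pos: [0.5335, -0.2779, 0.0203]
orientation: [72.7, 85.8, -26.1]
force: [-0.6, -0.4, 0.5]
opening: 0.0592
```

Call:
arm_command(commands=[-25,0,0,0,68,-50,0,0,0,68,-60,0,0,0,68])

```text
clock: 35.65
tool_pos: [0.5215, -0.2729, 0.1516]
orientation: [69.6, 86.4, -29.2]
force: [1.7, -0.2, -0.0]
opening: 0.0593
```

Call:
arm_command(commands=[-40,-40,0,0,68,0,-60,0,0,68,0,-40,0,0,68,0,-40,0,0,68,0,0,0,0,68])

```text
clock: 36.28
tool_pos: [0.3399, -0.2446, 0.1856]
orientation: [71.9, 85.8, -26.9]
force: [0.9, 0.4, -0.6]
opening: 0.0597
```

Run:
```python
from h import *
o,R=st();print(o['tool_pos'],o['force'].round(1),o['clock'])
t=snap('top','topf');s=snap('side','sidef')
f=t['frame'];hsv=cv2.cvtColor(f,cv2.COLOR_BGR2HSV);m=cv2.inRange(hsv,(100,110,30),(128,255,255));m[:, :380]=0;m[:145]=0;m[270:]=0
for c in cv2.findContours(m,0,2)[0]:
    if cv2.contourArea(c)>60: print(cv2.boundingRect(c),cv2.minAreaRect(c),cv2.contourArea(c))
A=cv2.resize(s['frame'][165:225,280:380],None,fx=7,fy=4,interpolation=cv2.INTER_CUBIC)
B=cv2.resize(f[135:250,390:490],None,fx=3.5,fy=3,interpolation=cv2.INTER_CUBIC)
C=cv2.resize(s['frame'][120:300,230:400],(350,345))
cv2.imwrite('pics/fin.png',np.vstack([A,np.hstack([B,C])]))
```

```text
[ 0.33985839 -0.24457265  0.18561027] [ 0.9  0.4 -0.6] 36.275
(399, 160, 27, 68) ((412.7137145996094, 193.46987915039062), (21.408039093017578, 66.42250061035156), 6.009006023406982) 1038.5
```

View pics/fin.png

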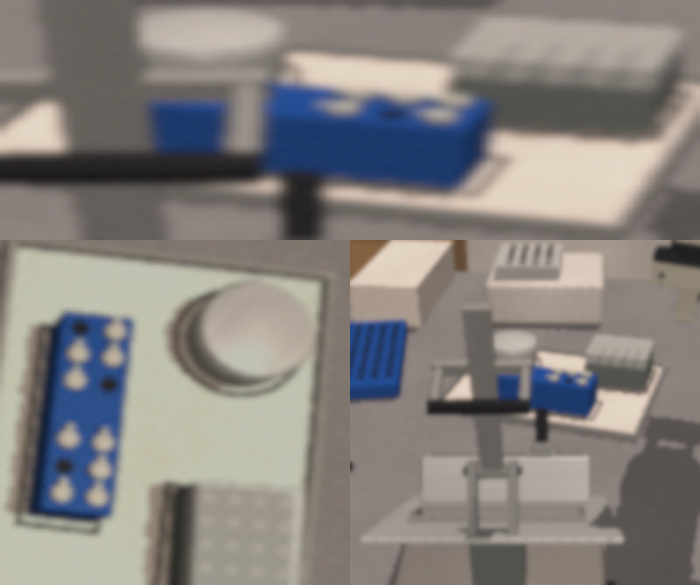

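Run:
```python
from h import *
from scipy.ndimage import map_coordinates
t=snapshot('top');s=snapshot('side')
e=np.array([np.cos(np.radians(-8.9)),np.sin(np.radians(-8.9)),0]);g=np.array([-e[1],e[0],0]);S=np.array([.5287,-.2763,.006])
def prof(c,name,b,z,rng):
    P=[S+e*a+g*b+[0,0,z-.006] for a in rng]
    q=np.array([proj(c,p) for p in P]).T
    f=c['frame'].astype(float)
    v=[map_coordinates(f[:,:,k],q[::-1],order=1) for k in(0,2)]
    print(name,b,z);print(' '.join(f'{a*1000:.0f}:{x:.0f}/{y:.0f}' for a,x,y in zip(rng,*v)))
prof(t,'top near',-.02,.056,np.arange(-.090,-.06,.002))
prof(t,'top near floor',-.02,.006,np.arange(-.09,-.05,.002))
prof(t,'top far',-.02,.056,np.arange(.06,.09,.002))
prof(s,'side near face low',.023,.012,np.arange(-.09,-.056,.002))
prof(s,'side near face mid',.023,.03,np.arange(-.09,-.056,.002))
prof(s,'side floor line',.026,.006,np.arange(-.09,-.056,.002))
```

```text
top near -0.02 0.056
-90:173/194 -88:174/193 -86:175/193 -84:175/193 -82:175/192 -80:174/191 -78:172/191 -76:167/184 -74:158/168 -72:146/139 -70:141/110 -68:143/95 -66:144/91 -64:143/95 -62:141/100
top near floor -0.02 0.006
-90:178/193 -88:178/193 -86:177/194 -84:174/192 -82:164/182 -80:146/161 -78:120/134 -76:124/137 -74:138/151 -72:134/143 -70:111/111 -68:85/68 -66:80/34 -64:104/32 -62:125/42 -60:134/63 -58:137/96 -56:140/134 -54:148/165 -52:154/181
top far -0.02 0.056
60:138/92 62:139/100 64:142/109 66:143/113 68:142/110 70:140/103 72:141/98 74:144/105 76:152/132 78:161/162 80:168/182 82:172/191 84:173/193 86:172/192 88:174/193
side near face low 0.023 0.012
-90:194/226 -88:195/226 -86:193/225 -84:187/220 -82:177/210 -80:161/193 -78:153/182 -76:152/178 -74:155/178 -72:146/160 -70:132/130 -68:118/96 -66:109/69 -64:104/56 -62:102/51 -60:103/53 -58:104/55
side near face mid 0.023 0.03
-90:183/216 -88:169/202 -86:154/183 -84:149/177 -82:153/178 -80:153/174 -78:137/145 -76:116/106 -74:97/65 -72:94/41 -70:96/30 -68:102/29 -66:105/29 -64:106/29 -62:106/29 -60:106/27 -58:106/27
side floor line 0.026 0.006
-90:194/226 -88:194/226 -86:194/226 -84:193/225 -82:190/222 -80:182/216 -78:171/205 -76:163/195 -74:158/188 -72:155/184 -70:152/179 -68:142/166 -66:129/149 -64:117/136 -62:115/132 -60:115/130 -58:114/129
```

Run:
```python
from h import *
to([.533,-.2778,.15],[np.cos(np.radians(-98.9)),np.sin(np.radians(-98.9)),0])
```

```text
pos [ 0.3432 -0.2451  0.1858] xax [ 0.065 -0.033 -0.997] zax [-0.152 -0.988  0.023] F [-0.7  0.3  0.3] op 0.0598 t 36.475
shift [ 49.1 189.6   2.6]
turn 0.2 or -179.8
```

Call:
arm_command(commands=[5,55,1,0,68,10,55,1,0,68,15,55,1,0,68,10,30,0,0,68,0,0,0,0,68])

```text
clock: 37.1
tool_pos: [0.5483, -0.2806, 0.1554]
orientation: [70.2, 85.9, -28.4]
force: [-0.3, 0.2, -1.0]
opening: 0.0598
```

Run:
```python
from h import *
to([.531,-.2775,.03],[np.cos(np.radians(-98.9)),np.sin(np.radians(-98.9)),0])
```

```text
pos [ 0.5483 -0.2806  0.1554] xax [ 0.063 -0.034 -0.997] zax [-0.151 -0.988  0.024] F [-0.3  0.2 -1. ] op 0.0598 t 37.1
shift [123.9 -25.9  -3.5]
turn 0.3 or -179.7
```

Call:
arm_command(commands=[35,-20,-3,0,68,30,-6,0,0,68,0,0,0,0,68])

```text
clock: 37.48
tool_pos: [0.5272, -0.276, 0.0855]
orientation: [69.2, 86.1, -29.4]
force: [0.9, 0.3, -0.1]
opening: 0.0598
```

Run:
```python
from h import *
to([.533,-.2778,.024],[np.cos(np.radians(-98.9)),np.sin(np.radians(-98.9)),0])
```

```text
pos [ 0.5272 -0.276   0.0855] xax [ 0.06  -0.034 -0.998] zax [-0.151 -0.988  0.024] F [ 0.9  0.3 -0.1] op 0.0598 t 37.475
shift [61.8  2.  -0.6]
turn 0.3 or -179.7
```

Call:
arm_command(commands=[35,2,0,0,68,24,0,0,0,68,2,0,0,0,40,0,0,0,0,40,0,0,0,0,40])

```text
clock: 38.1
tool_pos: [0.538, -0.2795, 0.0303]
orientation: [70.4, 85.6, -28.2]
force: [0.1, -0.0, -2.2]
opening: 0.0457
```

Run:
```python
from h import *
to([.533,-.2778,.024],[np.cos(np.radians(-98.9)),np.sin(np.radians(-98.9)),0])
```

```text
pos [ 0.538  -0.2795  0.0303] xax [ 0.067 -0.036 -0.997] zax [-0.15  -0.988  0.026] F [ 0.1 -0.  -2.2] op 0.0457 t 38.1
shift [ 5.9 -5.6 -1.1]
turn 0.4 or -179.6
```

Call:
arm_command(commands=[0,-5,0,0,40])

```text
clock: 38.22
tool_pos: [0.5334, -0.2788, 0.0307]
orientation: [70.6, 85.5, -27.9]
force: [-0.4, -0.1, -3.8]
opening: 0.0459
```

Call:
arm_command(commands=[1.5,0,0,0,40])

```text
clock: 38.35
tool_pos: [0.533, -0.2788, 0.0297]
orientation: [70.8, 85.5, -27.8]
force: [-0.8, -0.2, -3.0]
opening: 0.0458
```

Call:
arm_command(commands=[2,1,0,0,40])

```text
clock: 38.48
tool_pos: [0.5335, -0.279, 0.0289]
orientation: [70.4, 85.6, -28.2]
force: [-10.9, 7.3, 26.8]
opening: 0.0462
```

Call:
arm_command(commands=[0.5,0,0,0,40])

```text
clock: 38.6
tool_pos: [0.5335, -0.279, 0.0292]
orientation: [70.5, 85.5, -28.1]
force: [-0.3, 0.7, -1.0]
opening: 0.0462
```

Call:
arm_command(commands=[0,0,0,0,68,0,0,0,0,68,0,0,0,0,68])

```text
clock: 38.98
tool_pos: [0.5347, -0.2793, 0.0297]
orientation: [70.7, 85.4, -27.8]
force: [0.2, 0.2, 0.3]
opening: 0.0594
```

Call:
arm_command(commands=[-25,0,0,0,68,-50,0,0,0,68,-60,0,0,0,68,-40,-40,0,0,68,0,-60,0,0,68])

```text
clock: 39.6
tool_pos: [0.4248, -0.2585, 0.2008]
orientation: [69.3, 85.5, -29.2]
force: [-0.3, 0.7, -0.2]
opening: 0.0592
```

Call:
arm_command(commands=[0,-50,0,0,68,0,-40,0,0,68,0,0,0,0,68,0,0,0,0,68])

```text
clock: 40.1
tool_pos: [0.3311, -0.2447, 0.1953]
orientation: [70.8, 85.2, -27.7]
force: [2.0, -0.9, 0.7]
opening: 0.0597
```

Run:
```python
from h import *
from scipy.ndimage import map_coordinates
t=snapshot('top');s=snapshot('side');print(get_obs()['clock'],get_obs()['force'].round(1))
e=np.array([np.cos(np.radians(-8.9)),np.sin(np.radians(-8.9)),0]);g=np.array([-e[1],e[0],0]);S=np.array([.5287,-.2763,.006])
def edge(c,name,fn,rng,lev=140):
    q=np.array([proj(c,S+fn(a)) for a in rng]).T
    v=map_coordinates(c['frame'][:,:,2].astype(float),q[::-1],order=1)
    k=np.where(np.diff(np.sign(v-lev)))[0];print(name,[round(1000*(rng[i]+(lev-v[i])/(v[i+1]-v[i])*(rng[1]-rng[0])),1) for i in k],'dark at',round(rng[v.argmin()]*1000,1))
for b in(-.02,-.012):
  edge(t,f'near {b}',lambda a:e*a+g*b+[0,0,.05],np.arange(-.09,-.066,.001))
  edge(t,f'far {b}',lambda a:e*a+g*b+[0,0,.05],np.arange(.068,.09,.001))
for a in(-.06,0,.06):
  edge(t,f'low side at {a}',lambda b:e*a+g*b+[0,0,.05],np.arange(-.04,-.018,.001))
edge(t,'floor near',lambda a:e*a-g*.015,np.arange(-.09,-.066,.001))
edge(s,'side low',lambda a:e*a+g*.023+[0,0,.006],np.arange(-.09,-.056,.001),130)
# tray neighbours moved?  compare with first top picture
a=cv2.imread('pics/top0.png')[140:190,440:480].astype(int);b=t['frame'][140:190,440:480].astype(int);print('dish diff',np.abs(a-b).max(2).mean())
a=cv2.imread('pics/top0.png')[215:262,436:478].astype(int);b=t['frame'][215:262,436:478].astype(int);print('box diff',np.abs(a-b).mean())
```

```text
40.2 [0.  0.1 0.3]
near -0.02 [np.float64(-76.6)] dark at -70.0
far -0.02 [np.float64(73.3)] dark at 69.0
near -0.012 [np.float64(-85.1), np.float64(-67.7)] dark at -75.0
far -0.012 [] dark at 71.0
low side at -0.06 [np.float64(-23.6)] dark at -22.0
low side at 0 [np.float64(-23.6)] dark at -19.0
low side at 0.06 [np.float64(-23.6)] dark at -21.0
floor near [np.float64(-78.7)] dark at -70.0
side low [np.float64(-76.7)] dark at -66.0
dish diff 12.749
box diff 14.556568726781492
```

Run:
```python
from plant import *
print(close_job())
```

```text
the job is handed in; nothing more can be done
None
```

The small blue rack now stands on its outline on the kit tray, and I handed the job in at about 40 s, with no verdict reported.

- **Keeper:** it slid freely about 38 mm towards -u, well past the 24 mm needed.
- **Bar:** I lifted it by its handle, then pushed it over to about 2.35 rad. The later pictures show it standing open.
- **Lifting the rack:** the moves cannot tilt the tool directly. I got the 30° lean, and later removed it, by pushing outward at the limit of the arm's reach. The rack was then gripped across its 46 mm, lifted off along n and carried over.
- **Placing:** the first placing was 3–4 mm off along x. I gripped the rack again, moved it back and released it once the downward force showed it was on the tray.

**Last checks, from the top camera:**
- **Position:** the rack is centred within about 1–2 mm along its length, with 3 mm of slack each side. The side view roughly agrees.
- **Squareness:** the long edge reads -23.6 mm at three points, against an ideal of -23, so it is square.
- **Contact:** the gripper was clear and the wrist force close to 0 N.

**Things that were off or not fully settled:**
- **Tool lean:** it drifted to about 4° while I lowered the rack, so the rack levelled itself by being pressed down lightly. It was not measured for level after the final release.
- **Wrist force:** it spiked briefly to 72 N when the arm stopped at its reach limit (the limit is 120 N). Pressing the rack down peaked near 43 N, through the held rack.
- **Dish and tip box:** they looked unmoved in the picture after the first placing. My picture comparison after the final one was inconclusive, probably because the arm's shadow had moved.

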